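# Free the camera chassis and tip the scrap

### The arm

A 6-joint arm with a two-finger parallel gripper is mounted at the origin on the work surface. World frame = base frame: x ahead of the robot, y to its left, z up, the work surface at z = 0. Lengths are in m, angles in degrees, forces in N, time in s.
With the tool pointing down it reaches from about 0.3 to 0.875 m from the base axis. Payload 4.2 kg.
Tool frame: the origin (TCP) lies between the finger pads; the fingertips stand ahead of it and the grasp point (between the pads) lies 5 mm behind it (robot.tip_extent is the z of the fingertips in the tool frame, in m); z points along the fingers, y is the direction in which the jaws open and shut (so a half turn about z gives the same grasp; the last joint's range is limited). The gripper opens to 85 mm and grips with 20 to 120 N. Pads are 22 mm wide; open, the fingers measure 114 mm over their backs; the gripper's body (76 mm by 85 mm) begins 54 mm behind the grasp point. The pads swing forward as they close: fully open they stand 13 mm farther back than shut.
Start: joints at [73.281, 18.312, 89.639, -0, 72.044, -1.146], TCP at [0.154, 0.554, 0.245] pointing down, gripper open.
Joint ranges: [-177.97, 177.97], [-48.28, 115.42], [12.27, 149.76], [-77.06, 257.06], [2.81, 150.46], [-146.56, 146.56]. Speed limits (degrees/s): [147.25, 147.25, 180, 180, 180, 180].

### API

Orientations are given as a 3x3 rotation matrix whose columns are the frame's x, y, z axes.
In Python, from bench import get_state, eyes, workorder, robot gives the robot as it stands. The module is installed in compiled form; this text tells all that it offers.
- The arm moves only by the shell command python3 -m jog 'ROWS' [FORCE]. ROWS is JSON, one flat list of numbers, 7 for each row, row after row: the opening, from -1 (shut) to 1 (fully open), then the shift along the tool's x, y, z in m, then the turn, a rotation vector about the tool's x, y, z in degrees. A call has 1 to 8 rows; each row is the pose to reach, as a shift and turn from the pose measured when the call began, along the tool's axes at that moment; what a row does not reach only later rows make up. A row lasts 1/10 s, in which the tool goes at most 50 mm and 8.59 degrees, less where a joint would pass 70% of its speed; a pose out of reach is approached as far as the arm can. A call with a gripper value outside its range is refused whole. The fingers move at their own pace and stop on an object; FORCE is the grip in N (left out, the last holds). Time passes only in rows, so rows that repeat a pose let the fingers close. It gives the time, the measured TCP pose, the force and the opening at its end, in the units of the state.
- get_state(): the state, without advancing time (a new reading comes with each control period).
- eyes.capture(name): name is "side" or "top"; returns (picture, depth): 420x560x3 uint8, red, green, blue; 420x560 float32, m along the optical axis (not along the pixel's ray), 0 where there is no reading.
- eyes.get_calibration(name): a dict with "fovy" (degrees; the focal length in pixels is half the picture's height over the tangent of half this angle, whatever the lens; pixels are square), "cx", "cy" (the principal point, pixels), "R" (3x3) and "t" (3): a world point X has camera coordinates R X + t. Camera axes: x right, y down, z forward; pixel columns grow to the right and rows downward; lengths in m; the calibration is good to about 2 mm. A picture is of the moment at which its call begins. get_calibration takes no time and is no camera call.
- workorder.job_done(): hands the job in, once; it reports no verdict.
The state is a dict: "time_s": time; "joint_positions": joint angles; "dq": joint speeds; "joint_torque": joint torques, N m; "tool_pos": TCP position; "ee_rot": TCP orientation; "force": force on the tool from outside, world axes, zero at the start; "ft_torque": the same for the moment, N m; "gripper_width": finger opening in m.
Only numpy, scipy, OpenCV 4.12 (cv2) and the standard library are available. Lean on these libraries where they do the work, as an engineer would, in place of code of your own. Each camera call takes 0.05 s, during which the arm holds its last target.

### The job

Finish this camera strip-down: slide the vise jaw open, lift the camera chassis out and stand it upright wholly on the cork mat beside the vise. Gather every scrap part lying on the bench into the yellow tray, carry the tray over and tip them all into the scrap bin, then set the empty tray back upright on its rubber pad. Open the jaw before you lift the chassis, do not knock the chassis over, and leave the other things on the bench where they are.

Things in the scene. Friction and masses are not known exactly. Their poses are not given: they have to be found in the camera images.
- bin: Grey open-topped sheet-metal scrap bin with a red rim, fixed, 200 x 200 mm outside, 100 mm high, walls and floor 6 mm. Origin: centre of its underside; z up. Stands on the left or on the right side of the bench; the vise stands on the other.
- tray: Yellow tray, loose, 160 g. 4 mm floor flat from x = -40 to 66 mm; at the -x end a 30 degree ramp rises to the pouring edge (x = -70 mm, 18 mm high, no wall above it). Side walls (y = +-77 mm) and +x wall (x = 66 to 70 mm) 36 mm high, 4 mm thick. Pours when tilted 65 degrees or more, +x end up. Origin: centre of its underside, z up.
- tray_grip (a point): Point in the tray's upright black grip block, at tray x = 78 mm, y = 0, 70 mm above the tray's underside; axes as the tray's. The block is 16 mm thick along x (70 to 86 mm), 34 mm wide along y and reaches from the underside up to 88 mm, 52 mm above the wall.
- tray_spout (a point): Middle of the tray's pouring edge (tray x = -70 mm, y = 0, 18 mm above its underside); axes as the tray's.
- pad: Black rubber pad on which the tray stands at the start, fixed, 170 (x) x 180 (y) x 3 mm. Origin: centre of its underside, z up.
- vise: Blue bench vise, fixed. Base 100 (x) x 190 (y, from -90 to 100 mm) x 30 mm high; its top carries the chassis. Fixed jaw at y = -78 to -56 mm and sliding jaw (18 mm thick), both 100 mm wide along x, tops 68 mm above the bench at most. The sliding jaw opens towards the vise's +y. Origin: on the underside, 5 mm to the -y side of the base's middle; z up.
- vise_jaw (a joint): Sliding jaw of the vise: opening in m, 0 = closed on the chassis (gap 36.5 mm between the jaws), at most 0.045 = fully open; stiff (about 4 N) and stays where it is left.
- vise_tab (a point): Middle of the top of the red upright tab on the sliding jaw, by which the jaw is moved: 14 mm thick along the vise's y, 30 mm wide along its x, top 87 mm above the bench, free on all sides for its upper 38 mm. 66 mm to the +y side of the jaw's face; moves with the jaw; axes as the vise's.
- chassis: Stripped camera chassis, dark die-cast box, loose, 120 (x) x 34 (y) x 70 mm, about 320 g; an aluminium finder frame 44 x 28 mm on top reaches 77 mm; round lens opening on its faces. At the start it stands upright in the vise, on the vise's base (30 mm above the bench), its length along the vise's x. Origin: centre of its underside, z up.
- mat: Cork mat with two orange edges next to the vise, on its -x side, fixed, 150 x 150 x 4 mm. Origin: centre of its underside, z up.
- prism: Prism housing, black block with an aluminium ridge. 36 (x) x 30 (y) x 28 mm, 35 g (the ridge is 24 mm long along x). A scrap part; stands loose on the bench beyond the tray (seen from the robot) at the start. Origin: centre of its underside, z up. May be absent (None).
- barrel: Lens barrel, upright aluminium cylinder with black bands. 36 mm diameter, 24 mm high, 50 g. A scrap part; stands loose on the bench beyond the tray (seen from the robot) at the start. Origin: centre of its underside, z up. May be absent (None).
- motor: Winder motor, steel block with a red band. 46 (x) x 24 (y) x 24 mm, 60 g. A scrap part; stands loose on the bench beyond the tray (seen from the robot) at the start. Origin: centre of its underside, z up. May be absent (None).
- bracket: Brass angle bracket. 42 (x) x 28 (y) mm, base 9 mm thick; an upright 10 mm thick at its +x end (x = 11 to 21 mm) reaches 27 mm; 45 g. A scrap part; stands loose on the bench beyond the tray (seen from the robot) at the start. Origin: centre of its underside, z up. May be absent (None).
- holder: Orange battery holder block. 40 (x) x 26 (y) x 22 mm, 30 g. A scrap part; stands loose on the bench beyond the tray (seen from the robot) at the start. Origin: centre of its underside, z up. May be absent (None).
- oil_can: Yellow oil can with a red nozzle, 36 x 66 mm, 129 mm high. A loose bystander, not part of the job. Origin on its underside.
- sprayer: White spray bottle, 38 mm diameter, 130 mm high. A loose bystander, not part of the job. Origin on its underside.
- tablet_jar: White jar, 48 mm diameter, 85 mm high. A loose bystander, not part of the job. Origin on its underside.
- bell: Brass desk bell, 90 mm diameter, 60 mm high. A loose bystander, not part of the job. Origin on its underside.
- lens: Black lens, 62 mm diameter, 40 mm high. A loose bystander, not part of the job. Origin on its underside.
- screwdriver: Screwdriver with a red handle, 160 mm long, lying at the left; origin near its middle. A loose bystander, not part of the job. Origin on its underside.
- flux_tin: Low aluminium tin, 60 mm diameter, 35 mm high. A loose bystander, not part of the job. Origin on its underside.
Things that resemble listed ones, but are neither listed nor needed, are in the scene too. Of the things shaped like the tray, the yellow one is meant.

How it is judged:
By the outcome, as a careful person would: the job done as asked, in the order asked, and still so for the second after the job is handed in, with the robot touching nothing.
Of prism, barrel, motor, bracket, holder only 3 to 5 are there at a start; the rules pass over those that are not, and their reading is None.
At some moment in a run one of prism, barrel, motor, bracket, holder, tray may be knocked a few centimetres aside while the robot is not near it.
It also fails if it takes over 210 s, if anything falls off the work surface, if the arm or the gripper's body presses on something with over 40 N, if the wrist force passes 120 N, or if a joint passes its speed limit or range.

## Working session

There is one attempt and no reset: what is moved stays moved. The work goes in short steps, Python scripts to look and compute and a shell command to move; the robot and the scene stay as the last step left them, time stands still between calls to the robot, and variables do not carry over. Pictures are saved under pics/ and viewed, and the job is handed in when it is done.

```bash
mkdir -p pics; ls; cat > h.py <<'E'
import numpy as np, cv2
from bench import get_state, eyes, workorder, robot
def cap(name,fn=None):
    p,d=eyes.capture(name)
    if fn: cv2.imwrite('pics/'+fn,cv2.cvtColor(p,cv2.COLOR_RGB2BGR))
    np.savez('last_'+name+'.npz',p=p,d=d)
    return p,d
def cloud(name,d):
    c=eyes.get_calibration(name); h,w=d.shape
    f=h/2/np.tan(np.radians(c['fovy'])/2)
    v,u=np.mgrid[0:h,0:w]
    X=np.stack([(u-c['cx'])/f*d,(v-c['cy'])/f*d,d],-1)
    W=(X-np.array(c['t']))@np.array(c['R'])
    W[d==0]=np.nan
    return W
E
python3 - <<'E'
from h import *
for n in('top','side'):
    p,d=cap(n,n+'0.png'); print(n,eyes.get_calibration(n),(d==0).mean())
s=get_state();print(s, robot.tip_extent)
E
```

```text
pics
top {'fovy': 47.60977097767585, 'cx': 277.9380894198649, 'cy': 206.89101535732945, 'R': array([[-0.00777315, -0.99981784,  0.01743156],
       [-0.99291018,  0.00564938, -0.1187327 ],
       [ 0.11861259, -0.0182309 , -0.99277323]]), 't': array([-0.00823852,  0.55913579,  1.28527065])} 0.003873299319727891
side {'fovy': 45.48964820644744, 'cx': 284.5314970164964, 'cy': 212.07147465155796, 'R': array([[ 0.68786125, -0.72579762, -0.00804523],
       [-0.49232468, -0.45838973, -0.73992923],
       [ 0.53335102,  0.51292951, -0.67263661]]), 't': array([-0.37362418,  0.32616656,  1.26792205])} 0.004000850340136054
{'time_s': 0.1, 'joint_positions': array([ 7.32811546e+01,  1.83480968e+01,  8.97004647e+01, -2.35096522e-03,
        7.20443147e+01, -1.14573387e+00]), 'dq': array([-0.00391797, -0.08539461, -0.18188216,  0.03043904,  0.05784635,
       -0.0602313 ]), 'joint_torque': array([-6.84348888e-04, -4.16409123e+01, -2.34702659e+01, -3.03754359e-05,
        4.93580199e-03, -2.03363913e-05]), 'tool_pos': array([0.15425926, 0.55349343, 0.24455802]), 'ee_rot': array([[-9.63292068e-01,  2.68455223e-01, -4.28936717e-04],
       [ 2.68455566e-01,  9.63290799e-01, -1.56370016e-03],
       [-6.59268301e-06, -1.62145041e-03, -9.99998685e-01]]), 'force': array([0.06930852, 1.0567275 , 0.45861763]), 'ft_torque': array([0.04700905, 0.00893996, 0.00964472]), 'gripper_width': 0.08554191361023887} 0.014
```

View pics/top0.png

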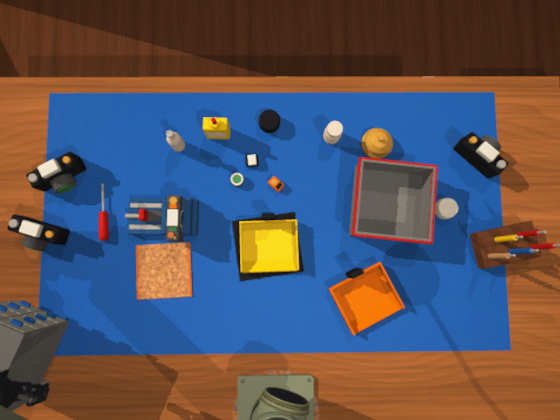

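View pics/side0.png

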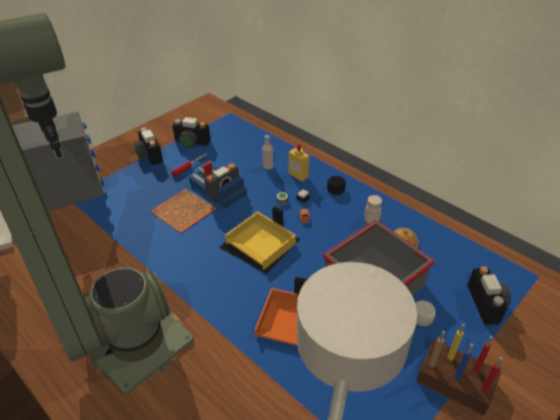

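The top view shows the vise with the chassis at (174,218), its red tab at (145,214), and the mat at (163,271). The yellow tray is at (268,246) with its grip at (267,216), the bin is at (395,200), and the scrap parts are near (237,179), (252,160) and (276,184). Next I'll enlarge these areas and measure.

```bash
python3 - <<'E'
from h import *
z=np.load('last_top.npz');p=z['p'];W=cloud('top',z['d'])
a=cv2.resize(p[140:310,115:315],(800,680),interpolation=cv2.INTER_CUBIC)[:600]
cv2.imwrite('pics/crop0.png',a[:,:,::-1])
for n,(u,v) in dict(chas=(174,218),tab=(145,214),mat=(163,271),trayfl=(268,245),grip=(267,216),bar=(237,179),pri=(252,160),hol=(276,184),bin=(380,200),blue=(200,300)).items():
    print(n,W[v,u].round(4))
for n,(u0,u1,v0,v1,zl) in dict(bar=(226,247,169,189,.012),pri=(243,262,150,170,.012),hol=(266,288,174,194,.012),chas=(160,186,190,243,.085),tab=(135,155,203,226,.075),grip=(258,276,209,222,.07)).items():
    S=W[v0:v1,u0:u1].reshape(-1,3);S=S[S[:,2]>zl]
    if len(S)<4: print(n,len(S));continue
    c,sz,ang=cv2.minAreaRect((S[:,:2]*1000).astype(np.float32));print(n,len(S),np.round(c,1),np.round(sz,1),round(ang,1),'med',np.median(S,0).round(4),'zmax',S[:,2].max().round(4))
E
```

```text
chas [0.5229 0.2598 0.1056]
tab [0.5382 0.3459 0.0644]
mat [ 0.3851  0.3095 -0.0032]
trayfl [0.4551 0.0162 0.0034]
grip [0.5277 0.0181 0.0951]
bar [0.6406 0.1024 0.0188]
pri [0.6914 0.0596 0.0348]
hol [ 0.6242 -0.0072  0.0284]
bin [ 0.5804 -0.3029  0.0061]
blue [0.3048 0.2049 0.0016]
bar 134 [640. 105.] [33.5 34.2] 1.1 med [0.6402 0.1047 0.0249] zmax 0.0326
pri 140 [695.2  63. ] [31.2 34.3] 0.6 med [0.6955 0.0626 0.0259] zmax 0.0357
hol 137 [628.9  -4.9] [40.2 26.3] 49.2 med [ 0.6283 -0.0045  0.0229] zmax 0.0313
chas 642 [525.4 265.3] [ 35.8 118.9] 88.6 med [0.5252 0.2628 0.1029] zmax 0.1154
tab 75 [537.4 351.6] [14.9 29.5] 89.2 med [0.5357 0.35   0.087 ] zmax 0.0919
grip 84 [531.1  18.1] [16.1 31.9] 0.6 med [0.5308 0.0181 0.0905] zmax 0.0989
```

View pics/crop0.png

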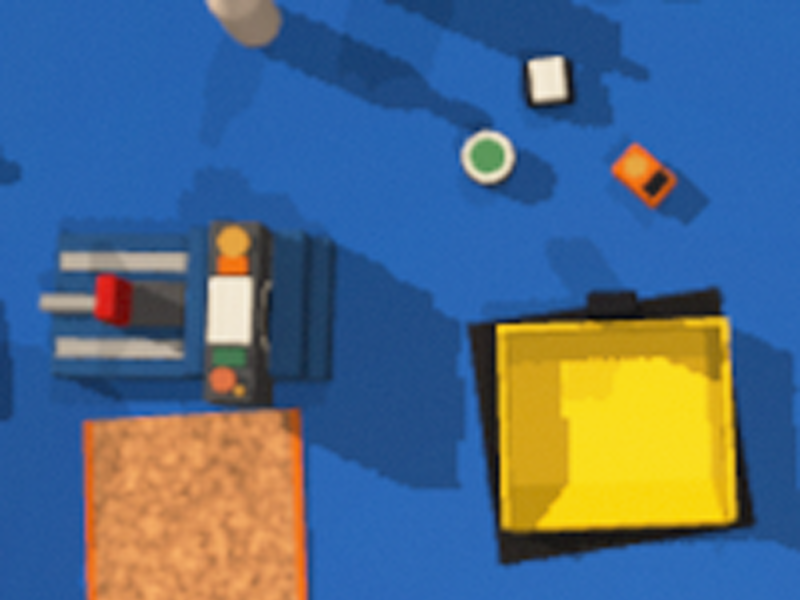

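The scene is clear. Three scrap parts are present: barrel at (237,179), prism at (252,160) and holder at (276,184). The yellow tray at (268,246) is the one meant, not the orange one at (367,297). The chassis in the vise at (174,218) is the one meant, not the intact cameras at the edges. Next I'll get precise orientations.

```bash
cat >> h.py <<'E'
def rect(name,S): 
    c,sz,ang=cv2.minAreaRect((S[:,:2]*1000).astype(np.float32));print(name,len(S),np.round(c,1),np.round(sz,1),round(ang,1),'med',np.median(S,0).round(4))
from scipy.spatial.transform import Rotation as Ro
def down(yaw):  # tool y axis at world angle yaw, z down
    a=np.radians(yaw); y=np.array([np.cos(a),np.sin(a),0]); z=np.array([0,0,-1.]); return np.stack([np.cross(y,z),y,z],1)
def rel(pos,R,verbose=True):
    """pos = TCP target"""
    s=get_state();R0=np.array(s['ee_rot']);t=R0.T@(np.array(pos)-s['tool_pos']);r=Ro.from_matrix(R0.T@R).as_rotvec(degrees=True)
    print('shift',t.round(4),'turn',r.round(2),'dist',np.linalg.norm(t).round(3),np.linalg.norm(r).round(1)); return t,r
def info():
    s=get_state();print('t',round(s['time_s'],2),'pos',np.round(s['tool_pos'],4),'w',round(s['gripper_width'],4),'F',np.round(s['force'],1),'z',np.round(s['ee_rot'][:,2],3),'y',np.round(s['ee_rot'][:,1],3),'q',np.round(s['joint_positions'],0))
E
python3 - <<'E'
from h import *
z=np.load('last_top.npz');p=z['p'].astype(int);W=cloud('top',z['d'])
hsv=cv2.cvtColor(z['p'],cv2.COLOR_RGB2HSV)
def reg(m,u0,u1,v0,v1):
    k=np.zeros(m.shape,bool);k[v0:v1,u0:u1]=1;return m&k&np.isfinite(W[...,2])
H,S,V=[hsv[...,i] for i in range(3)]
mat=reg((H<20)&(S>60),128,200,238,305); rect('mat',W[mat])
tr=reg((H>20)&(H<35)&(S>150),225,310,205,285); rect('tray',W[tr]); rect('trayrim',W[tr&(W[...,2]>.028)])
dk=reg((V<60),225,310,205,290); rect('pad',W[dk&(W[...,2]<.02)])
vb=reg(W[...,2]>.02,115,200,190,246)&(W[...,2]<.045); rect('visebase',W[vb])
jw=reg(W[...,2]>.055,115,200,190,246)&(W[...,2]<.078); rect('jaws',W[jw])
red=reg(((H>170)|(H<8))&(S>150)&(V>90),340,450,145,255);rect('binrim',W[red&(W[...,2]>.08)])
o=reg((H<18)&(S>170),320,410,255,340);rect('orangetray',W[o])
for n,zz in (('bin floor',W[170:230,365:425,2]),('bench',W[285:340,200:300,2])):print(n,np.nanmedian(zz))
E
```

```text
mat 2951 [390.2 307.9] [157.4 151.4] 3.5 med [0.3875 0.3067 0.0041]
tray 3100 [453.7  14.6] [148.8 166.9] 2.1 med [0.4523 0.0159 0.0089]
trayrim 279 [453.5  15.7] [139.8 158. ] 1.8 med [0.4924 0.0184 0.0389]
pad 583 [452.7  18. ] [167.4 177.1] 8.0 med [0.4278 0.0497 0.0039]
visebase 1220 [526.9 310.1] [194.9 119. ] 88.3 med [0.5326 0.3484 0.0311]
jaws 614 [528.  289.9] [129.9 117.2] 87.4 med [0.5348 0.2466 0.067 ]
binrim 614 [ 570.  -320.6] [214.2 212.4] 83.5 med [ 0.5608 -0.284   0.0987]
orangetray 2991 [ 309.1 -254.6] [147.3 166.4] 26.9 med [ 0.3066 -0.2552  0.0062]
bin floor 0.0072216041773298266
bench 0.0012719496895372787
```

```bash
python3 - <<'E'
from h import *
rel([.536,.350,.16],down(88.5))
E
```

```text
shift [-0.4224 -0.0934  0.0847] turn [-9.000e-02 -1.000e-02 -1.407e+01] dist 0.441 14.1
```

```bash
python3 -m jog '[-0.06,-0.4224,-0.0934,0.0847,-0.09,0,-14.07,-0.06,-0.4224,-0.0934,0.0847,-0.09,0,-14.07,-0.06,-0.4224,-0.0934,0.0847,-0.09,0,-14.07,-0.06,-0.4224,-0.0934,0.0847,-0.09,0,-14.07,-0.06,-0.4224,-0.0934,0.0847,-0.09,0,-14.07,-0.06,-0.4224,-0.0934,0.0847,-0.09,0,-14.07,-0.06,-0.4224,-0.0934,0.0847,-0.09,0,-14.07,-0.06,-0.4224,-0.0934,0.0847,-0.09,0,-14.07]' 40; python3 - <<'E'
from h import *
info()
rel([.536,.350,.16],down(88.5))
rel([.536,.350,.07],down(88.5))
E
```

```text
time_s: 0.9
tool_pos: [0.4992, 0.3691, 0.1678]
ee_rot: [[-1.0, 0.026, -0.001], [0.026, 1.0, -0.0], [0.001, -0.0, -1.0]]
force: [-0.6, -0.0, -0.1]
gripper_width: 0.04
t 0.9 pos [0.4992 0.3691 0.1678] w 0.04 F [-0.6 -0.  -0.1] z [-0.001 -0.    -1.   ] y [ 0.026  1.    -0.   ] q [ 35.  26.  90.   0.  65. -53.]
shift [-0.0373 -0.0181  0.0077] turn [-0.02 -0.05 -0.02] dist 0.042 0.1
shift [-0.0374 -0.0181  0.0977] turn [-0.02 -0.05 -0.02] dist 0.106 0.1
```

```bash
python3 -m jog '[-0.06,-0.037,-0.018,0.02,0,0,0,-0.06,-0.037,-0.018,0.02,0,0,0,-0.06,-0.037,-0.018,0.05,0,0,0,-0.06,-0.037,-0.018,0.08,0,0,0,-0.06,-0.037,-0.018,0.0977,0,0,0,-0.06,-0.037,-0.018,0.0977,0,0,0]' 40; python3 - <<'E'
from h import *
info();cap('top','t1.png');p,d=cap('side','s1.png')
cv2.imwrite('pics/s1c.png',cv2.resize(p[120:240,150:310],(800,600))[:,:,::-1])
E
```

```text
time_s: 1.5
tool_pos: [0.5331, 0.3493, 0.067]
ee_rot: [[-1.0, 0.026, -0.007], [0.026, 1.0, -0.004], [0.007, -0.004, -1.0]]
force: [-0.6, -0.1, -0.1]
gripper_width: 0.0396
t 1.5 pos [0.5331 0.3493 0.067 ] w 0.0396 F [-0.6 -0.1 -0.1] z [-0.007 -0.004 -1.   ] y [ 0.026  1.    -0.004] q [ 32.  33.  94.   0.  54. -56.]
```

View pics/s1c.png

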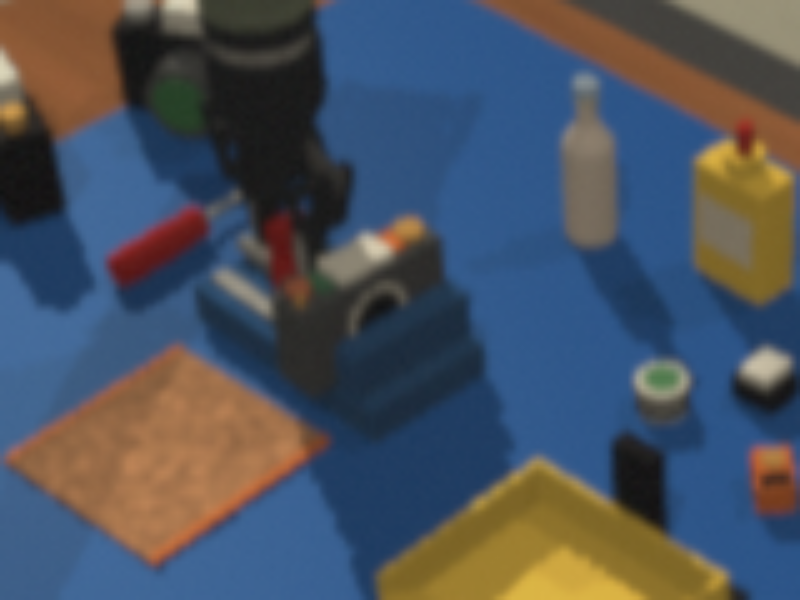

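The tab stands between the fingers. I'll close on it.

```bash
python3 -m jog '[-1,0,0,0,0,0,0,-1,0,0,0,0,0,0,-1,0,0,0,0,0,0,-1,0,0,0,0,0,0,-1,0,0,0,0,0,0]' 40
```

```text
time_s: 2.1
tool_pos: [0.5359, 0.3516, 0.0721]
ee_rot: [[-1.0, 0.025, 0.001], [0.026, 1.0, 0.002], [-0.001, 0.002, -1.0]]
force: [-1.4, 2.6, 7.0]
gripper_width: 0.0134
```

```bash
python3 -m jog '[-1,0,0.008,0,0,0,0,-1,0,0.016,0,0,0,0,-1,0,0.024,0,0,0,0,-1,0,0.032,0,0,0,0,-1,0,0.040,0,0,0,0,-1,0,0.046,0,0,0,0,-1,0,0.046,0,0,0,0,-1,0,0.046,0,0,0,0]' 60
```

```text
time_s: 2.9
tool_pos: [0.5368, 0.3956, 0.0721]
ee_rot: [[-1.0, 0.025, 0.0], [0.025, 1.0, -0.002], [-0.0, -0.002, -1.0]]
force: [-1.4, -7.2, 3.4]
gripper_width: 0.0133
```

```bash
python3 -m jog '[-0.2,0,0,0,0,0,0,-0.2,0,0,0,0,0,0,-0.2,0,0,0,0,0,0,-0.2,0,0,-0.04,0,0,0,-0.2,0,0,-0.08,0,0,0,-0.2,0,-0.05,-0.12,0,0,0,-0.2,0.0,-0.1,-0.12,0,0,0,-0.2,0.1,-0.1,-0.12,0,0,0]' 40; python3 - <<'E'
from h import *
info();p,d=cap('top','t2.png');W=cloud('top',d)
cv2.imwrite('pics/t2c.png',cv2.resize(p[160:310,100:300],(800,600))[:,:,::-1])
S=W[185:250,115:205].reshape(-1,3);rect('chas',S[(S[:,2]>.09)&(S[:,2]<.12)]);rect('tab',S[(S[:,2]>.076)&(S[:,2]<.092)&(S[:,1]>.33)])
E
```

```text
time_s: 3.7
tool_pos: [0.4897, 0.2994, 0.1935]
ee_rot: [[-0.999, 0.032, 0.008], [0.032, 0.999, -0.001], [-0.008, -0.0, -1.0]]
force: [-1.5, 2.1, 0.1]
gripper_width: 0.0342
t 3.7 pos [0.4897 0.2994 0.1935] w 0.0342 F [-1.5  2.1  0.1] z [ 0.008 -0.001 -1.   ] y [ 0.032  0.999 -0.   ] q [ 30.  20.  95.  -0.  65. -58.]
chas 559 [525.3 265.1] [ 36.3 118.6] 88.8 med [0.5309 0.2623 0.1027]
tab 0 [0. 0.] [0. 0.] 0.0 med [nan nan nan]
  return _methods._mean(a, axis=axis, dtype=dtype,
  ret = um.true_divide(
```

View pics/t2c.png

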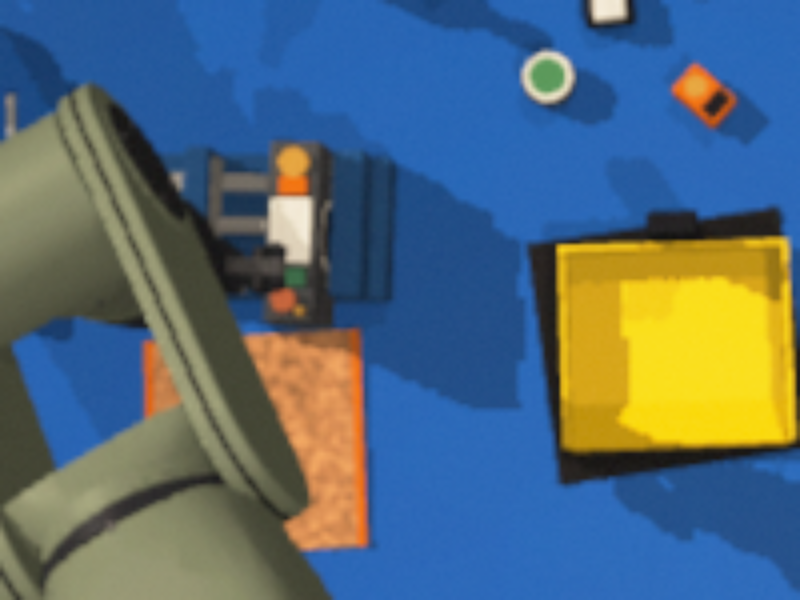

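Jaw open (the slides show between jaw and chassis), and the chassis still stands. Now I'll grasp it.

```bash
python3 - <<'E'
from h import *
rel([.525,.264,.165],down(88.7))
rel([.525,.264,.088],down(88.7))
E
```

```text
shift [-0.0503 -0.0325  0.0254] turn [-0.35 -0.61 -0.36] dist 0.065 0.8
shift [-0.0511 -0.032   0.1024] turn [-0.35 -0.61 -0.36] dist 0.119 0.8
```

```bash
python3 -m jog '[0.7,-0.05,-0.0325,0.0,-0.35,-0.6,-0.36,0.7,-0.0505,-0.0325,0.0254,-0.35,-0.6,-0.36,0.7,-0.0505,-0.0325,0.0254,-0.35,-0.6,-0.36,0.7,-0.0508,-0.0322,0.05,-0.35,-0.6,-0.36,0.7,-0.0508,-0.0322,0.08,-0.35,-0.6,-0.36,0.7,-0.0511,-0.032,0.1024,-0.35,-0.6,-0.36,0.7,-0.0511,-0.032,0.1024,-0.35,-0.6,-0.36,0.7,-0.0511,-0.032,0.1024,-0.35,-0.6,-0.36]' 50; python3 - <<'E'
from h import *
info(); p,d=cap('side'); cv2.imwrite('pics/s3c.png',cv2.resize(p[120:240,150:310],(800,600))[:,:,::-1]); rel([.525,.264,.088],down(88.7))
E
```

```text
time_s: 4.55
tool_pos: [0.525, 0.265, 0.0887]
ee_rot: [[-1.0, 0.022, -0.0], [0.022, 1.0, 0.0], [0.0, 0.0, -1.0]]
force: [-0.1, 0.4, 1.0]
gripper_width: 0.0722
t 4.55 pos [0.525  0.265  0.0887] w 0.0722 F [-0.1  0.4  1. ] z [-0.  0. -1.] y [0.022 1.    0.   ] q [ 26.  27. 100.   0.  53. -63.]
shift [ 0.0006 -0.001   0.0014] turn [0.07 0.09 0.04] dist 0.002 0.1
```

View pics/s3c.png

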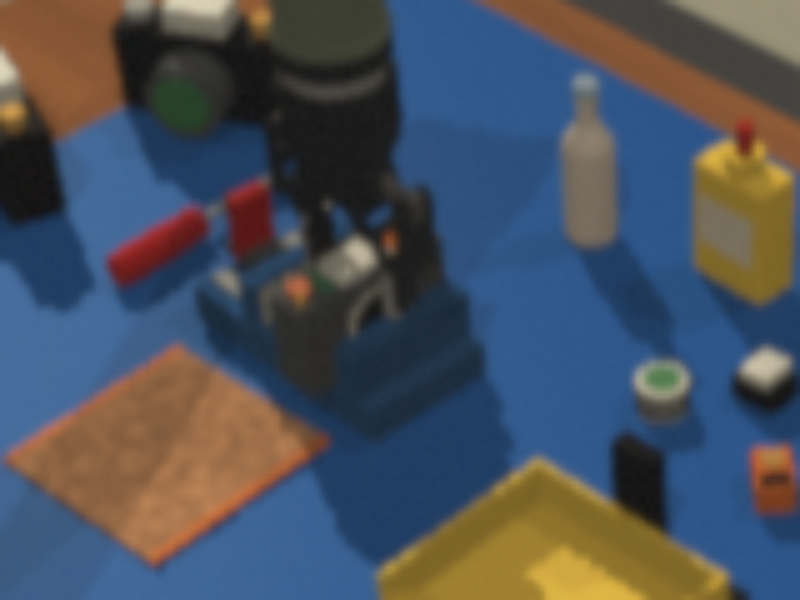

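The fingers straddle the chassis at its middle, and the tab is now well back. I'll close and lift.

```bash
python3 -m jog '[0,0,-0.001,0,0,0,0,-1,0,-0.001,0,0,0,0,-1,0,-0.001,0,0,0,0,-1,0,-0.001,0,0,0,0,-1,0,-0.001,0,0,0,0,-1,0,-0.001,0,0,0,0]' 70; python3 -m jog '[-1,0,0,-0.015,0,0,0,-1,0,0,-0.035,0,0,0,-1,0,0,-0.06,0,0,0,-1,0,0,-0.085,0,0,0,-1,0,0,-0.085,0,0,0]'; python3 - <<'E'
from h import *
info(); p,d=cap('side'); cv2.imwrite('pics/s4c.png',cv2.resize(p[100:250,150:350],(800,600))[:,:,::-1]); rel([.388,.307,.165],down(91))
E
```

```text
time_s: 5.2
tool_pos: [0.5263, 0.2647, 0.0909]
ee_rot: [[-1.0, 0.022, 0.004], [0.022, 1.0, 0.003], [-0.004, 0.003, -1.0]]
force: [-2.1, 0.3, 6.1]
gripper_width: 0.033
time_s: 5.7
tool_pos: [0.5276, 0.2651, 0.1788]
ee_rot: [[-1.0, 0.022, 0.01], [0.022, 1.0, 0.006], [-0.01, 0.006, -1.0]]
force: [-0.1, 1.0, -1.9]
gripper_width: 0.0324
t 5.7 pos [0.5276 0.2651 0.1788] w 0.0324 F [-0.1  1.  -1.9] z [ 0.01   0.006 -1.   ] y [0.022 1.    0.006] q [ 26.  22.  94.   0.  63. -63.]
shift [0.1394 0.0393 0.0109] turn [ 0.22  0.35 -2.29] dist 0.145 2.3
```

View pics/s4c.png

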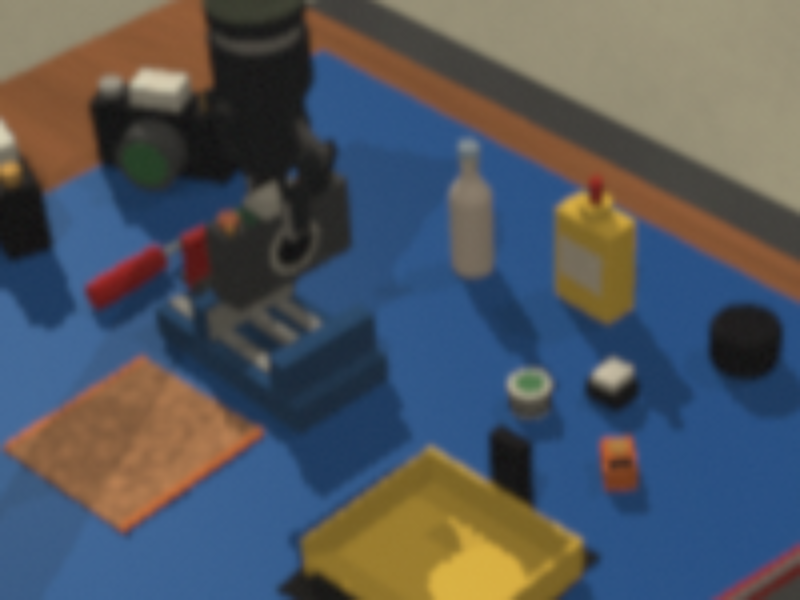

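```bash
python3 -m jog '[-1,0.035,0.01,0.003,0.2,0.35,-2.3,-1,0.07,0.02,0.005,0.2,0.35,-2.3,-1,0.105,0.03,0.008,0.2,0.35,-2.3,-1,0.1394,0.039,0.011,0.2,0.35,-2.3,-1,0.1394,0.039,0.011,0.2,0.35,-2.3,-1,0.1394,0.039,0.011,0.2,0.35,-2.3,-1,0.1394,0.039,0.011,0.2,0.35,-2.3]'; python3 - <<'E'
from h import *
info(); cap('top','t5.png'); p,d=cap('side'); cv2.imwrite('pics/s5c.png',cv2.resize(p[100:250,150:350],(800,600))[:,:,::-1]); rel([.387,.307,.067],down(91))
E
```

```text
time_s: 6.45
tool_pos: [0.3885, 0.3065, 0.1642]
ee_rot: [[-1.0, -0.017, -0.0], [-0.017, 1.0, -0.0], [0.0, -0.0, -1.0]]
force: [0.3, 0.1, -3.1]
gripper_width: 0.0324
t 6.45 pos [0.3885 0.3065 0.1642] w 0.0324 F [ 0.3  0.1 -3.1] z [-0. -0. -1.] y [-0.017  1.    -0.   ] q [ 37.  15. 107.  -0.  58. -54.]
shift [0.0019 0.0005 0.0975] turn [ 0.   -0.   -0.04] dist 0.098 0.0
```

View pics/s5c.png

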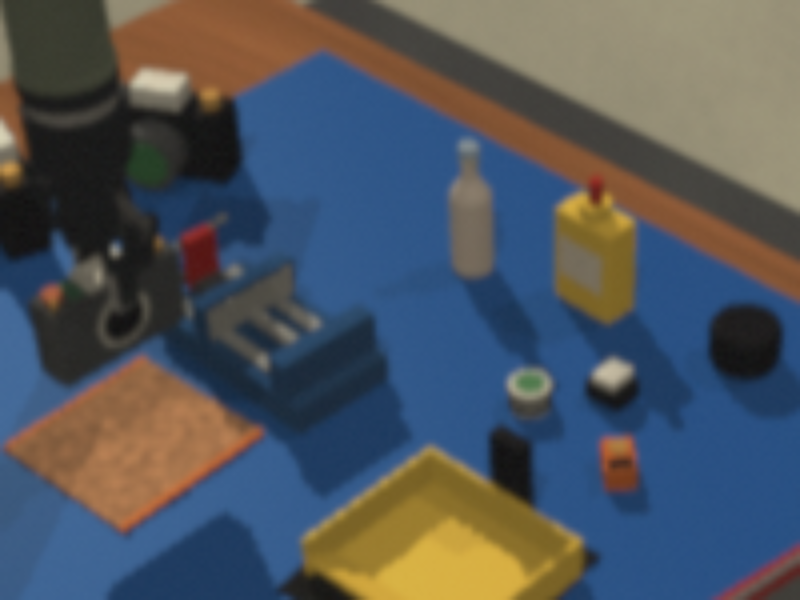

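```bash
python3 -m jog '[-1,0.002,0,0.03,0,0,0,-1,0.002,0,0.055,0,0,0,-1,0.002,0,0.075,0,0,0,-1,0.002,0,0.088,0,0,0,-1,0.002,0,0.094,0,0,0,-1,0.002,0,0.097,0,0,0,-1,0.002,0,0.097,0,0,0]'
```

```text
time_s: 7.25
tool_pos: [0.3874, 0.3065, 0.0676]
ee_rot: [[-1.0, -0.016, 0.0], [-0.016, 1.0, 0.0], [-0.0, 0.0, -1.0]]
force: [0.2, -0.3, -3.4]
gripper_width: 0.0325
```

```bash
python3 -m jog '[-1,0,0,0.001,0,0,0,-1,0,0,0.002,0,0,0,-1,0,0,0.002,0,0,0]'; python3 -m jog '[-1,0,0,0.0015,0,0,0,-1,0,0,0.0015,0,0,0]'
```

```text
time_s: 7.55
tool_pos: [0.3875, 0.3066, 0.0659]
ee_rot: [[-1.0, -0.016, 0.001], [-0.016, 1.0, 0.001], [-0.001, 0.001, -1.0]]
force: [0.1, 0.3, -3.5]
gripper_width: 0.0326
time_s: 7.75
tool_pos: [0.3876, 0.3068, 0.0649]
ee_rot: [[-1.0, -0.016, 0.001], [-0.016, 1.0, 0.001], [-0.001, 0.001, -1.0]]
force: [-1.6, -1.1, 1.1]
gripper_width: 0.0326
```

Contact. I'll release and go up.

```bash
python3 -m jog '[-0.1,0,0,0,0,0,0,-0.1,0,0,0,0,0,0,0.1,0,0,0,0,0,0,0.1,0,0,-0.01,0,0,0,0.1,0,0,-0.04,0,0,0,0.1,0,0,-0.08,0,0,0,0.1,0,0,-0.13,0,0,0,0.1,0,0,-0.16,0,0,0]' 40; python3 - <<'E'
from h import *
info(); rel([.47,.08,.25],down(180));rel([.47,.08,.25],down(0));rel([.47,.08,.25],down(90))
p,d=cap('side'); cv2.imwrite('pics/s6c.png',cv2.resize(p[100:250,120:320],(800,600))[:,:,::-1])
E
```

```text
time_s: 8.55
tool_pos: [0.3883, 0.3073, 0.2294]
ee_rot: [[-1.0, -0.016, 0.006], [-0.016, 1.0, 0.005], [-0.006, 0.005, -1.0]]
force: [0.3, 0.7, -0.3]
gripper_width: 0.0473
t 8.55 pos [0.3883 0.3073 0.2294] w 0.0473 F [ 0.3  0.7 -0.3] z [ 0.006  0.005 -1.   ] y [-0.016  1.     0.005] q [ 37.  12. 101.   0.  67. -54.]
shift [-0.0781 -0.2285 -0.0212] turn [-7.000e-02  4.800e-01 -8.907e+01] dist 0.242 89.1
shift [-0.0781 -0.2285 -0.0212] turn [4.900e-01 7.000e-02 9.093e+01] dist 0.242 90.9
shift [-0.0781 -0.2285 -0.0212] turn [0.27 0.35 0.93] dist 0.242 1.0
```

View pics/s6c.png

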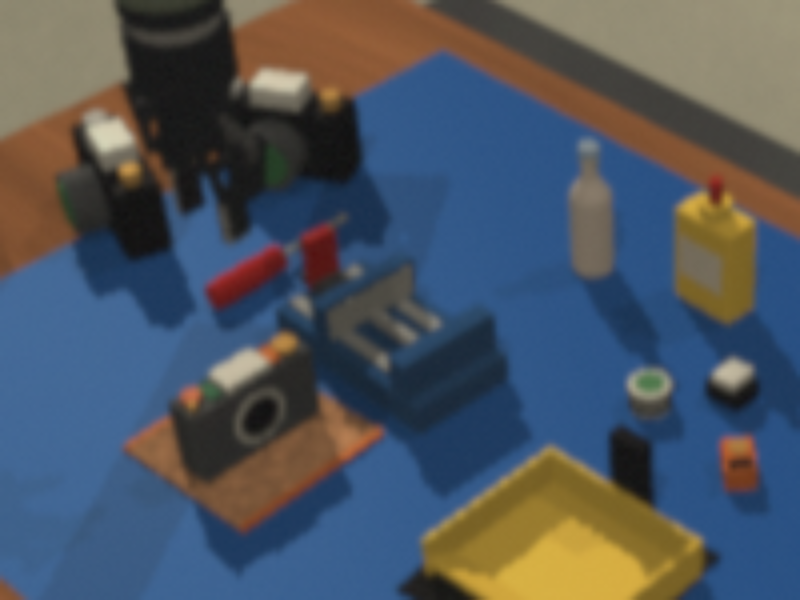

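The chassis stands on the mat at crop (245,415). Now I'll re-measure the scrap parts and chassis from the top.

```bash
cat >> h.py <<'E'
def parts(fn=None):
    p,d=cap('top',fn); W=cloud('top',d); H,S,V=cv2.split(cv2.cvtColor(p,cv2.COLOR_RGB2HSV))
    nb=~((H>100)&(H<122)&(S>110)) & (W[...,2]>.012)&(W[...,2]<.2)
    m=np.zeros(nb.shape,np.uint8); m[140:240,200:345]=nb[140:240,200:345]
    n,l,st,ce=cv2.connectedComponentsWithStats(m)
    for i in range(1,n):
        if st[i,4]>15: rect('px%s zmax%.3f'%(ce[i].round().astype(int),W[l==i][:,2].max()),W[l==i])
    return p,W
E
python3 - <<'E'
from h import *
p,W=parts('t7.png')
S=W[220:310,125:200].reshape(-1,3);rect('chas',S[(S[:,2]>.06)&(S[:,2]<.09)&(S[:,0]<.47)])
rel([.628,-.005,.12],down(-41));rel([.628,-.005,.12],down(-41))
E
```

```text
px[331 141] zmax0.042 30 [ 747.7 -166. ] [31.4  6.4] 89.9 med [ 0.7467 -0.1638  0.0294]
px[252 160] zmax0.035 127 [695.8  61.5] [29.9 31.3] 0.5 med [0.6952 0.0603 0.027 ]
px[236 179] zmax0.032 137 [640.3 105. ] [34.5 33.2] 89.5 med [0.6399 0.1047 0.0247]
px[275 183] zmax0.030 135 [629.   -4.9] [40.1 26.8] 49.3 med [ 0.628  -0.0045  0.023 ]
px[268 222] zmax0.100 292 [503.4  17.1] [157.   66.3] 89.7 med [0.5201 0.0157 0.0398]
chas 505 [387.7 307.8] [118.3  36.1] 0.8 med [0.3808 0.3049 0.0758]
shift [-0.2321 -0.3179  0.1106] turn [  0.94  -0.21 131.93] dist 0.409 131.9
shift [-0.2321 -0.3179  0.1106] turn [  0.94  -0.21 131.93] dist 0.409 131.9
```

View pics/t7.png

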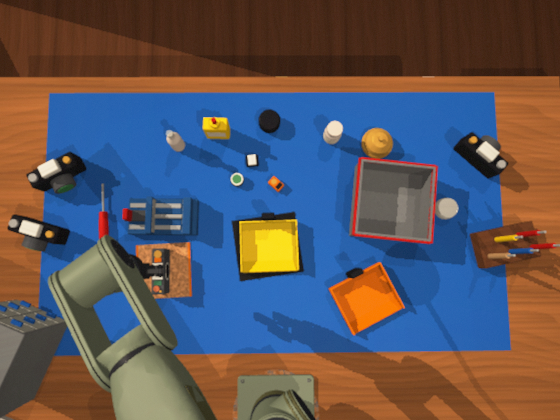

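The top view shows the chassis on the mat at (163,268). The parts are unmoved: holder (275,183), barrel (236,179) and prism (252,160). I'll head to the holder.

```bash
python3 -m jog '[0.1,-0.05,-0.07,0.01,0,0,22,0.1,-0.05,-0.07,0.01,0,0,22,0.1,-0.1,-0.14,0.01,0,0,44,0.1,-0.1,-0.14,0.02,0,0,44,0.1,-0.15,-0.2,0.02,0,0,66,0.1,-0.2,-0.25,0.02,0,0,66,0.1,-0.2321,-0.3179,0.03,0.5,0,66,0.1,-0.2321,-0.3179,0.03,0.5,0,70]' 40; python3 - <<'E'
from h import *
info();rel([.629,-.005,.11],down(-41))
E
```

```text
time_s: 9.45
tool_pos: [0.6152, 0.0115, 0.2018]
ee_rot: [[-0.372, 0.928, 0.005], [0.928, 0.372, 0.002], [-0.0, 0.006, -1.0]]
force: [0.2, -0.0, 1.3]
gripper_width: 0.0471
t 9.45 pos [0.6152 0.0115 0.2018] w 0.0471 F [ 0.2 -0.   1.3] z [ 0.005  0.002 -1.   ] y [0.928 0.372 0.006] q [ -0.  23.  88.   0.  68. -22.]
shift [-0.0204  0.0061  0.0918] turn [ 0.3  -0.15 62.83] dist 0.094 62.8
```

```bash
python3 -m jog '[0.1,-0.02,0.006,0.01,0.3,-0.1,9,0.1,-0.02,0.006,0.01,0.3,-0.1,18,0.1,-0.02,0.006,0.02,0.3,-0.1,27,0.1,-0.02,0.006,0.03,0.3,-0.1,36,0.1,-0.02,0.006,0.04,0.3,-0.1,45,0.1,-0.02,0.006,0.06,0.3,-0.1,54,0.1,-0.02,0.006,0.08,0.3,-0.1,62.8,0.1,-0.02,0.006,0.0918,0.3,-0.1,62.8]' 40; python3 - <<'E'
from h import *
info();rel([.629,-.005,.019],down(-41))
E
```

```text
time_s: 10.25
tool_pos: [0.6273, -0.0046, 0.1078]
ee_rot: [[0.658, 0.753, -0.004], [0.753, -0.658, 0.001], [-0.002, -0.003, -1.0]]
force: [0.0, -0.3, 0.4]
gripper_width: 0.0474
t 10.25 pos [ 0.6273 -0.0046  0.1078] w 0.0474 F [ 0.  -0.3  0.4] z [-0.004  0.001 -1.   ] y [ 0.753 -0.658 -0.003] q [-1. 29. 93.  0. 58. 40.]
shift [0.001  0.0018 0.0888] turn [-0.2   0.1  -0.18] dist 0.089 0.3
```

```bash
python3 -m jog '[0.1,0.001,0.001,0.04,-0.2,0,0,0.1,0.001,0.001,0.07,-0.2,0,0,0.1,0.001,0.001,0.0888,-0.2,0,0,0.1,0.001,0.001,0.0888,-0.2,0,0,-1,0.001,0.001,0.0888,-0.2,0,0,-1,0.001,0.001,0.0888,-0.2,0,0,-1,0.001,0.001,0.0888,-0.2,0,0,-1,0.001,0.001,0.0888,-0.2,0,0]' 30;python3 -m jog '[-1,0,0,0,0,0,0,-1,0,0,-0.03,0,0,0,-1,0,0,-0.07,0,0,0,-1,0,0,-0.07,0,0,0]'; python3 - <<'E'
from h import *
info();p,d=cap('side'); cv2.imwrite('pics/s8c.png',cv2.resize(p[120:270,220:420],(800,600))[:,:,::-1])
rel([.45,-.033,.12],down(-90));rel([.45,-.033,.03],down(-90))
E
```

```text
time_s: 11.05
tool_pos: [0.6289, -0.0045, 0.0201]
ee_rot: [[0.659, 0.753, 0.001], [0.753, -0.659, -0.001], [-0.001, 0.001, -1.0]]
force: [0.8, 0.0, -0.8]
gripper_width: 0.0252
time_s: 11.45
tool_pos: [0.6326, -0.0045, 0.0959]
ee_rot: [[0.658, 0.753, 0.012], [0.753, -0.658, -0.002], [0.007, 0.01, -1.0]]
force: [0.6, 0.2, -0.2]
gripper_width: 0.0251
t 11.45 pos [ 0.6326 -0.0045  0.0959] w 0.0251 F [ 0.6  0.2 -0.2] z [ 0.012 -0.002 -1.   ] y [ 0.753 -0.658  0.01 ] q [-1. 30. 94. -0. 56. 40.]
shift [-0.1405 -0.1171 -0.028 ] turn [ 0.27 -0.38 48.82] dist 0.185 48.8
shift [-0.1409 -0.1177  0.062 ] turn [ 0.27 -0.38 48.82] dist 0.194 48.8
```

View pics/s8c.png

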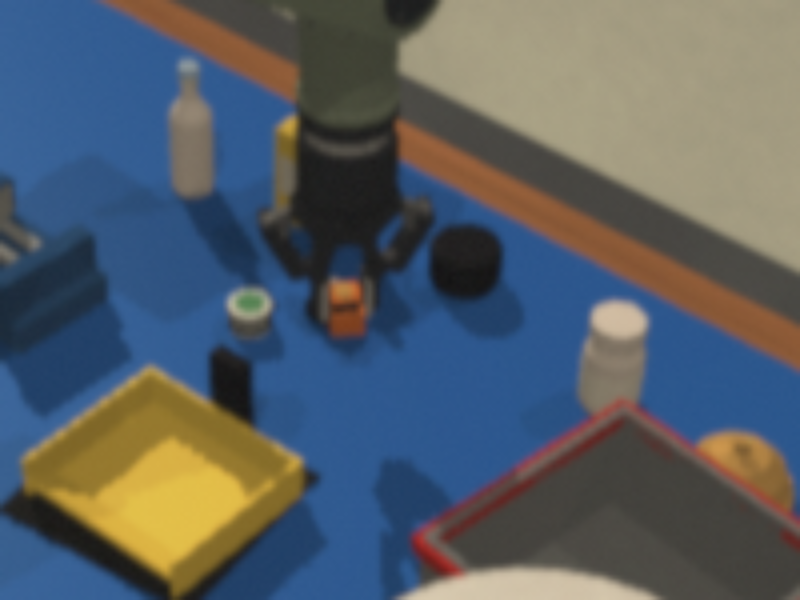

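Holder held. I'll go up, over the grip block, and into the tray.

```bash
python3 -m jog '[-1,0,0,-0.05,0.27,-0.38,8,-1,-0.04,-0.033,-0.06,0.27,-0.38,16,-1,-0.07,-0.06,-0.06,0.27,-0.38,24,-1,-0.1,-0.09,-0.06,0.27,-0.38,32,-1,-0.1405,-0.1171,-0.06,0.27,-0.38,40,-1,-0.1405,-0.1171,-0.05,0.27,-0.38,48.8,-1,-0.1405,-0.1171,-0.028,0.27,-0.38,48.8,-1,-0.1405,-0.1171,-0.028,0.27,-0.38,48.8]'; python3 - <<'E'
from h import *
info();parts();rel([.45,-.033,.03],down(-90))
E
```

```text
time_s: 12.3
tool_pos: [0.4472, -0.0329, 0.1176]
ee_rot: [[1.0, 0.0, -0.007], [0.0, -1.0, 0.001], [-0.007, -0.001, -1.0]]
force: [-0.5, -0.6, 0.1]
gripper_width: 0.0251
t 12.3 pos [ 0.4472 -0.0329  0.1176] w 0.0251 F [-0.5 -0.6  0.1] z [-0.007  0.001 -1.   ] y [ 0.    -1.    -0.001] q [ -6.  15. 116.  -0.  50.  84.]
px[331 141] zmax0.046 33 [ 748.4 -165. ] [33.6  7.5] 87.4 med [ 0.7464 -0.1633  0.0301]
px[252 160] zmax0.034 125 [695.6  61.6] [30.5 31.3] 0.6 med [0.6954 0.0603 0.0272]
px[236 179] zmax0.032 136 [640.1 104.8] [33.6 33.8] 0.3 med [0.6398 0.1048 0.0244]
px[252 223] zmax0.097 131 [519.2  59.3] [ 42.1 109.8] 34.9 med [0.5194 0.0596 0.0394]
shift [0.0019 0.0001 0.0887] turn [-0.02  0.25  0.03] dist 0.089 0.3
```

```bash
python3 -m jog '[-1,0.002,-0.016,0.03,0,0.25,0,-1,0.002,-0.016,0.06,0,0.25,0,-1,0.002,-0.016,0.0887,0,0.25,0,-1,0.002,-0.016,0.0887,0,0.25,0,-0.15,0.002,-0.016,0.0887,0,0.25,0,-0.15,0.002,-0.016,0.0887,0,0.25,0,-0.15,0.002,-0.016,0.0887,0,0.25,0,-0.15,0.002,-0.016,0.04,0,0.25,0]'; python3 - <<'E'
from h import *
info();rel([.45,.02,.15],down(0));rel([.695,.0615,.13],down(0))
E
```

```text
time_s: 13.15
tool_pos: [0.4468, -0.0167, 0.0757]
ee_rot: [[1.0, 0.0, -0.012], [0.0, -1.0, 0.001], [-0.012, -0.001, -1.0]]
force: [-0.0, -0.0, -0.6]
gripper_width: 0.0361
t 13.15 pos [ 0.4468 -0.0167  0.0757] w 0.0361 F [-0.  -0.  -0.6] z [-0.012  0.001 -1.   ] y [ 0.    -1.    -0.001] q [ -4.  18. 119.   0.  44.  86.]
shift [ 0.0024 -0.0368 -0.0742] turn [ -0.58   0.47 -89.98] dist 0.083 90.0
shift [ 0.2476 -0.0782 -0.0571] turn [ -0.58   0.47 -89.98] dist 0.266 90.0
```

```bash
python3 -m jog '[-0.15,0.003,0,-0.05,-0.3,0.4,-4,-0.15,0.003,0,-0.09,-0.5,0.47,-10,0.3,0.05,-0.02,-0.1,-0.5,0.47,-20,0.3,0.1,-0.03,-0.1,-0.5,0.47,-30,0.3,0.15,-0.05,-0.1,-0.5,0.47,-40,0.3,0.2,-0.06,-0.1,-0.5,0.47,-50,0.3,0.25,-0.078,-0.09,-0.5,0.47,-60,0.3,0.25,-0.078,-0.08,-0.5,0.47,-66]'; python3 - <<'E'
from h import *
info();parts('t9.png');rel([.6955,.061,.1],down(0))
E
```

```text
time_s: 13.95
tool_pos: [0.7024, 0.0629, 0.1536]
ee_rot: [[0.469, 0.883, 0.005], [0.883, -0.469, -0.001], [0.002, 0.005, -1.0]]
force: [-1.2, -0.4, -0.9]
gripper_width: 0.0555
t 13.95 pos [0.7024 0.0629 0.1536] w 0.0555 F [-1.2 -0.4 -0.9] z [ 0.005 -0.001 -1.   ] y [ 0.883 -0.469  0.005] q [ 4. 33. 78. -0. 68. 32.]
px[331 141] zmax0.045 31 [ 748.2 -165. ] [33.7  8. ] 87.5 med [ 0.7463 -0.1641  0.0291]
px[247 155] zmax0.200 35 [689.3  68.6] [18.7 54. ] 65.3 med [0.6732 0.0687 0.1894]
px[292 226] zmax0.045 78 [497.3 -42. ] [38.6 55.5] 89.8 med [ 0.5191 -0.0582  0.0385]
shift [-0.0037 -0.0037  0.0505] turn [ -0.     0.09 -27.78] dist 0.051 27.8
```

View pics/t9.png

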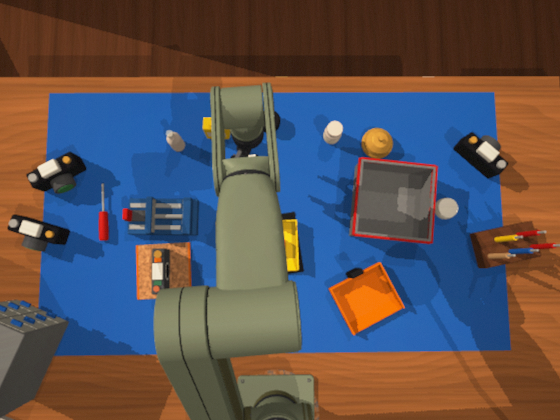

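The arm covers the prism in the top view, so I'll use the side view. Turning and descending.

```bash
python3 -m jog '[0.3,-0.004,-0.004,0.0,0,0,-8.5,0.3,-0.004,-0.004,0.02,0,0,-17,0.3,-0.004,-0.004,0.04,0,0,-25,0.3,-0.004,-0.004,0.05,0,0,-27.8,0.3,-0.004,-0.004,0.05,0,0,-27.8]'; python3 - <<'E'
from h import *
info();rel([.6955,.061,.02],down(0)); p,d=cap('side'); cv2.imwrite('pics/s9c.png',cv2.resize(p[120:270,220:420],(800,600))[:,:,::-1])
E
```

```text
time_s: 14.5
tool_pos: [0.6931, 0.0604, 0.0997]
ee_rot: [[0.002, 1.0, -0.004], [1.0, -0.002, -0.002], [-0.002, -0.004, -1.0]]
force: [-0.3, -0.8, -0.2]
gripper_width: 0.0556
t 14.5 pos [0.6931 0.0604 0.0997] w 0.0556 F [-0.3 -0.8 -0.2] z [-0.004 -0.002 -1.   ] y [ 1.    -0.002 -0.004] q [ 4. 35. 83. -0. 62.  4.]
shift [0.0007 0.0027 0.0797] turn [-0.23  0.11 -0.13] dist 0.08 0.3
```

View pics/s9c.png

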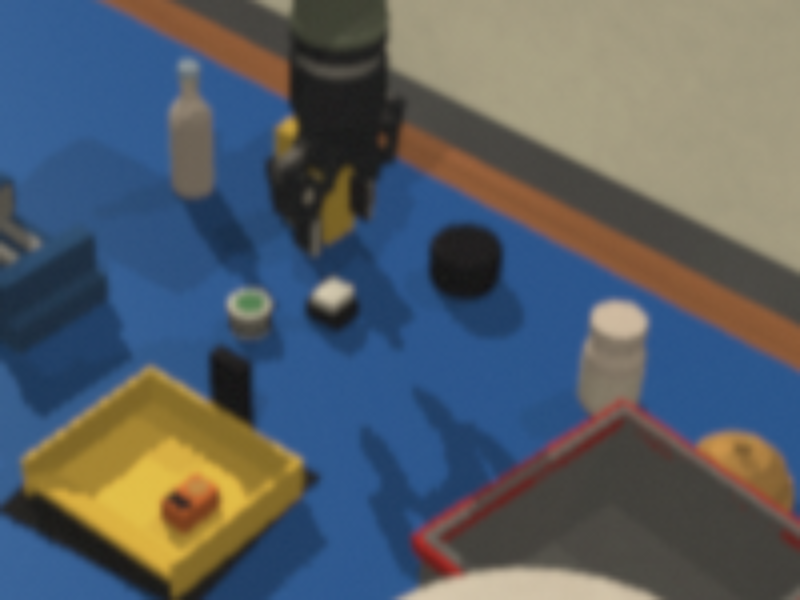

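Holder lies in the tray at (190,503), and the prism is unmoved at (333,302). Descending on it.

```bash
python3 -m jog '[0.3,0.0007,0.0027,0.04,-0.2,0,0,0.3,0.0007,0.0027,0.065,-0.2,0,0,0.3,0.0007,0.0027,0.0797,-0.2,0,0,0.3,0.0007,0.0027,0.0797,-0.2,0,0,-1,0.0007,0.0027,0.0797,-0.2,0,0,-1,0.0007,0.0027,0.0797,-0.2,0,0,-1,0.0007,0.0027,0.0797,-0.2,0,0,-1,0.0007,0.0027,0.0797,-0.2,0,0]' 30;python3 -m jog '[-1,0,0,0,0,0,0,-1,0,0,-0.04,0,0,0,-1,0,0,-0.09,0,0,0,-1,0,0,-0.13,0,0,0]'; python3 - <<'E'
from h import *
info();rel([.452,.032,.14],down(0));rel([.452,.032,.032],down(0))
E
```

```text
time_s: 15.35
tool_pos: [0.6981, 0.0612, 0.0235]
ee_rot: [[0.003, 1.0, 0.006], [1.0, -0.003, -0.001], [-0.001, 0.006, -1.0]]
force: [-0.3, 0.1, 4.5]
gripper_width: 0.0291
time_s: 15.75
tool_pos: [0.6975, 0.0614, 0.1558]
ee_rot: [[0.003, 1.0, 0.007], [1.0, -0.003, -0.001], [-0.001, 0.007, -1.0]]
force: [0.5, 0.9, 0.5]
gripper_width: 0.0296
t 15.75 pos [0.6975 0.0614 0.1558] w 0.0296 F [0.5 0.9 0.5] z [ 0.007 -0.001 -1.   ] y [ 1.    -0.003  0.007] q [ 4. 33. 79. -0. 68.  4.]
shift [-0.0302 -0.2455  0.014 ] turn [ 0.42  0.07 -0.17] dist 0.248 0.5
shift [-0.03   -0.2463  0.122 ] turn [ 0.42  0.07 -0.17] dist 0.277 0.5
```

```bash
python3 -m jog '[-1,-0.01,-0.05,0.0,0.4,0,0,-1,-0.02,-0.1,0.0,0.4,0,0,-1,-0.03,-0.15,0.0,0.4,0,0,-1,-0.04,-0.2,0.0,0.4,0,0,-1,-0.042,-0.2455,0.0,0.4,0,0,-1,-0.042,-0.2455,0.014,0.4,0,0,-1,-0.042,-0.2455,0.014,0.4,0,0]'; python3 - <<'E'
from h import *
info();rel([.452,.02,.034],down(0));p,d=cap('side'); cv2.imwrite('pics/s10c.png',cv2.resize(p[120:270,200:400],(800,600))[:,:,::-1])
E
```

```text
time_s: 16.45
tool_pos: [0.4499, 0.02, 0.1396]
ee_rot: [[0.003, 1.0, -0.002], [1.0, -0.003, -0.001], [-0.001, -0.002, -1.0]]
force: [-0.8, 0.3, -0.3]
gripper_width: 0.0293
t 16.45 pos [0.4499 0.02   0.1396] w 0.0293 F [-0.8  0.3 -0.3] z [-0.002 -0.001 -1.   ] y [ 1.    -0.003 -0.002] q [  1.  13. 114.  -0.  53.   1.]
shift [1.000e-04 2.300e-03 1.056e-01] turn [-0.1   0.07 -0.19] dist 0.106 0.2
```

View pics/s10c.png

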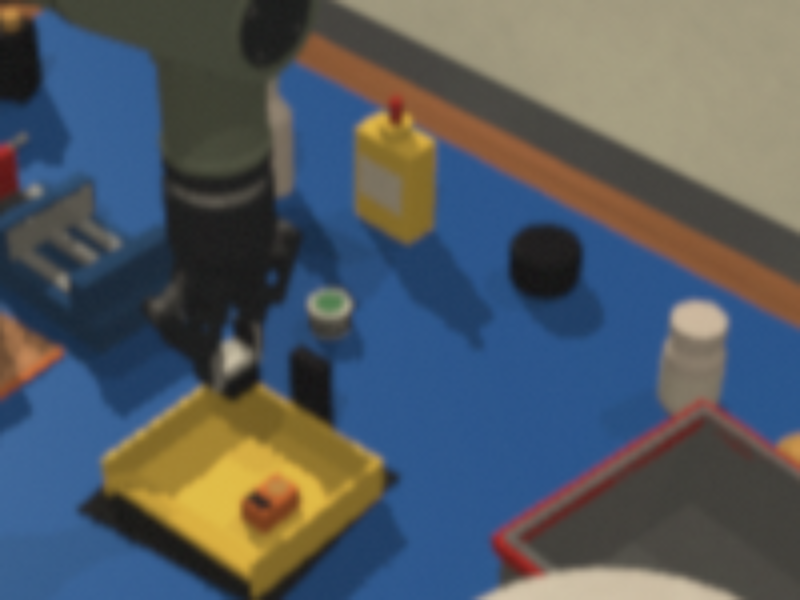

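```bash
python3 -m jog '[-1,0,-0.003,0.04,0,0,0,-1,0,-0.003,0.08,0,0,0,-1,0,-0.003,0.1056,0,0,0,-1,0,-0.003,0.1056,0,0,0,-0.1,0,-0.003,0.1056,0,0,0,-0.1,0,-0.003,0.1056,0,0,0,-0.1,0,-0.003,0.1056,0,0,0,-0.1,0,-0.003,0.06,0,0,0]'; python3 - <<'E'
from h import *
info();rel([.55,.09,.16],down(0));rel([.64,.105,.1],down(0))
E
```

```text
time_s: 17.3
tool_pos: [0.4457, 0.02, 0.0778]
ee_rot: [[0.003, 1.0, -0.01], [1.0, -0.003, -0.001], [-0.001, -0.01, -1.0]]
force: [-0.6, 0.1, 0.4]
gripper_width: 0.0386
t 17.3 pos [0.4457 0.02   0.0778] w 0.0386 F [-0.6  0.1  0.4] z [-0.01  -0.001 -1.   ] y [ 1.    -0.003 -0.01 ] q [  1.  18. 119.  -0.  44.   1.]
shift [ 0.0702  0.1032 -0.0833] turn [-0.56  0.08 -0.18] dist 0.15 0.6
shift [ 0.0856  0.1938 -0.0242] turn [-0.56  0.08 -0.18] dist 0.213 0.6
```

```bash
python3 -m jog '[-0.1,0,0,-0.05,-0.5,0,0,0.3,0.02,0.03,-0.09,-0.5,0,0,0.3,0.04,0.07,-0.09,-0.5,0,0,0.3,0.06,0.11,-0.09,-0.5,0,0,0.3,0.0856,0.15,-0.08,-0.5,0,0,0.3,0.0856,0.1938,-0.05,-0.5,0,0,0.3,0.0856,0.1938,-0.0242,-0.5,0,0,0.3,0.0856,0.1938,-0.0242,-0.5,0,0]'; python3 - <<'E'
from h import *
info();parts();rel([.640,.105,.019],down(0));p,d=cap('side'); cv2.imwrite('pics/s11c.png',cv2.resize(p[120:270,200:400],(800,600))[:,:,::-1])
E
```

```text
time_s: 18.1
tool_pos: [0.6382, 0.1048, 0.0964]
ee_rot: [[0.003, 1.0, -0.009], [1.0, -0.003, -0.003], [-0.003, -0.009, -1.0]]
force: [-0.1, 0.1, 0.1]
gripper_width: 0.0554
t 18.1 pos [0.6382 0.1048 0.0964] w 0.0554 F [-0.1  0.1  0.1] z [-0.009 -0.003 -1.   ] y [ 1.    -0.003 -0.009] q [ 8. 32. 91. -0. 58.  9.]
px[331 141] zmax0.045 31 [ 747.8 -164.7] [33.6  7.4] 87.5 med [ 0.7465 -0.1618  0.0298]
px[239 179] zmax0.199 33 [624.8  91.2] [ 7.7 46.3] 88.0 med [0.6172 0.0907 0.1561]
px[277 221] zmax0.097 212 [517.  -20.6] [113.9  49.4] 63.8 med [0.522  0.0047 0.0407]
shift [0.0003 0.0016 0.0799] turn [-0.29  0.12 -0.18] dist 0.08 0.4
```

View pics/s11c.png

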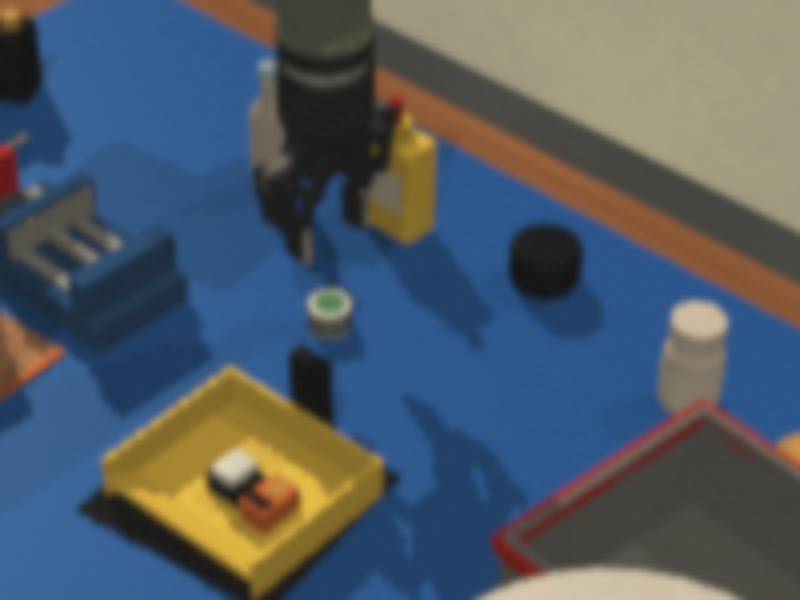

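Prism is in the tray at (235,470) with the holder, and the barrel is unmoved at (330,310). I'll grasp it.

```bash
python3 -m jog '[0.3,0.0003,0.0016,0.04,-0.3,0,0,0.3,0.0003,0.0016,0.065,-0.3,0,0,0.3,0.0003,0.0016,0.0785,-0.3,0,0,0.3,0.0003,0.0016,0.0785,-0.3,0,0,-1,0.0003,0.0016,0.0785,-0.3,0,0,-1,0.0003,0.0016,0.0785,-0.3,0,0,-1,0.0003,0.0016,0.0785,-0.3,0,0,-1,0.0003,0.0016,0.0785,-0.3,0,0]' 35;python3 -m jog '[-1,0,0,0,0,0,0,-1,0,0,-0.04,0,0,0,-1,0,0,-0.09,0,0,0,-1,0,0,-0.12,0,0,0]'; python3 - <<'E'
from h import *
info();rel([.448,.063,.14],down(0));rel([.448,.063,.032],down(0))
E
```

```text
time_s: 19.0
tool_pos: [0.6425, 0.1053, 0.0247]
ee_rot: [[0.003, 1.0, 0.008], [1.0, -0.003, -0.001], [-0.001, 0.008, -1.0]]
force: [-1.2, -0.1, 7.4]
gripper_width: 0.0342
time_s: 19.4
tool_pos: [0.6429, 0.1056, 0.1486]
ee_rot: [[0.003, 1.0, 0.013], [1.0, -0.003, -0.0], [-0.0, 0.013, -1.0]]
force: [0.0, -0.0, -0.1]
gripper_width: 0.0341
t 19.4 pos [0.6429 0.1056 0.1486] w 0.0341 F [ 0.  -0.  -0.1] z [ 0.013 -0.    -1.   ] y [ 1.    -0.003  0.013] q [ 8. 29. 87. -0. 63.  9.]
shift [-0.0433 -0.1948  0.0061] turn [ 0.74  0.01 -0.19] dist 0.2 0.8
shift [-0.0432 -0.1962  0.1141] turn [ 0.74  0.01 -0.19] dist 0.231 0.8
```

```bash
python3 -m jog '[-1,-0.01,-0.05,0.0,0.7,0,0,-1,-0.02,-0.1,0.0,0.7,0,0,-1,-0.035,-0.15,0.0,0.7,0,0,-1,-0.0433,-0.1955,0.006,0.7,0,0,-1,-0.0433,-0.1955,0.03,0.7,0,0,-1,-0.0433,-0.1962,0.07,0.7,0,0,-1,-0.0432,-0.1962,0.112,0.7,0,0,-1,-0.0432,-0.1962,0.112,0.7,0,0]'; python3 - <<'E'
from h import *
info();p,d=cap('side'); cv2.imwrite('pics/s12c.png',cv2.resize(p[120:270,200:400],(800,600))[:,:,::-1])
E
```

```text
time_s: 20.2
tool_pos: [0.445, 0.0627, 0.0311]
ee_rot: [[0.003, 1.0, -0.008], [1.0, -0.003, -0.001], [-0.001, -0.008, -1.0]]
force: [-0.5, 0.1, -0.0]
gripper_width: 0.0341
t 20.2 pos [0.445  0.0627 0.0311] w 0.0341 F [-0.5  0.1 -0. ] z [-0.008 -0.001 -1.   ] y [ 1.    -0.003 -0.008] q [  7.  22. 121.  -0.  37.   7.]
```

View pics/s12c.png

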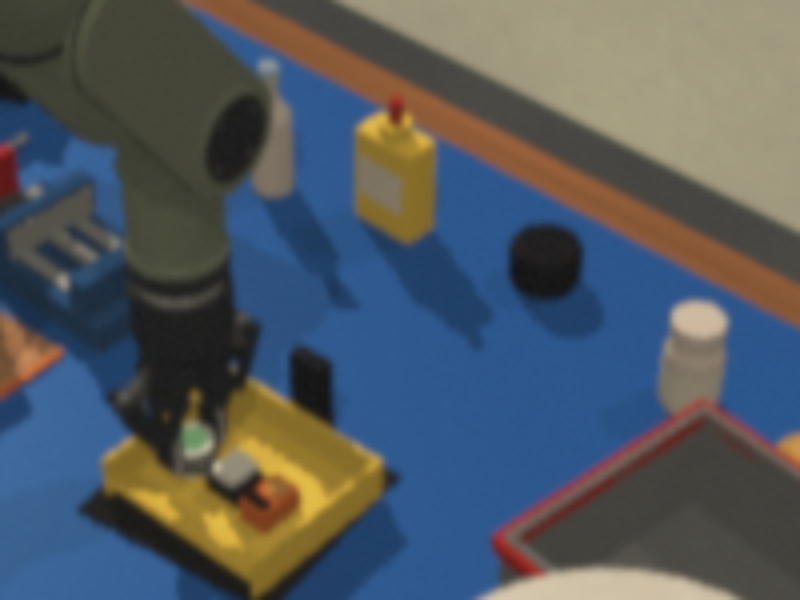

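```bash
python3 -m jog '[0.1,0,0,0,0,0,0,0.1,0,0,0,0,0,0,0.1,0,0,0,0,0,0,0.1,0,0,-0.04,0,0,0,0.1,0,0,-0.09,0,0,0,0.1,0,0,-0.14,0,0,0,0.1,0,0,-0.19,0,0,0]'; python3 - <<'E'
from h import *
info()
from scipy.optimize import least_squares
s=get_state();q=np.radians(s['joint_positions']);
D=np.array([(22,121,37,.4494,.0311),(29,87,63,.6515,.1486),(32,91,58,.6467,.0964),(18,119,44,.446,.0778),(13,114,53,.45,.1396),(35,83,62,.6957,.0997),(15,107,58,.4949,.1642),(12,101,67,.495,.2294),(18.348,89.7,72.04,.5746,.2446)])
a=np.radians(D[:,0]);b=a+np.radians(D[:,1])
def m(p):
    L1,L2,h,a1,e=p
    return np.r_[a1+L1*np.sin(a)+L2*np.sin(b)+e*np.cos(b)-D[:,3], h+L1*np.cos(a)+L2*np.cos(b)-e*np.sin(b)-D[:,4]]
r=least_squares(m,[.4,.4,.1,0,0]);print(r.x.round(4),np.abs(r.fun).max())
p,d=cap('side'); cv2.imwrite('pics/s13c.png',cv2.resize(p[120:270,200:400],(800,600))[:,:,::-1])
E
```

```text
time_s: 20.95
tool_pos: [0.447, 0.063, 0.2263]
ee_rot: [[0.003, 1.0, -0.002], [1.0, -0.003, -0.0], [-0.0, -0.002, -1.0]]
force: [1.1, -0.3, 0.1]
gripper_width: 0.0471
t 20.95 pos [0.447  0.063  0.2263] w 0.0471 F [ 1.1 -0.3  0.1] z [-0.002 -0.    -1.   ] y [ 1.    -0.003 -0.002] q [  7.   8. 106.  -0.  66.   7.]
[ 0.5901  0.4241 -0.1586 -0.0062  0.0256] 0.006997806316450264
```

View pics/s13c.png

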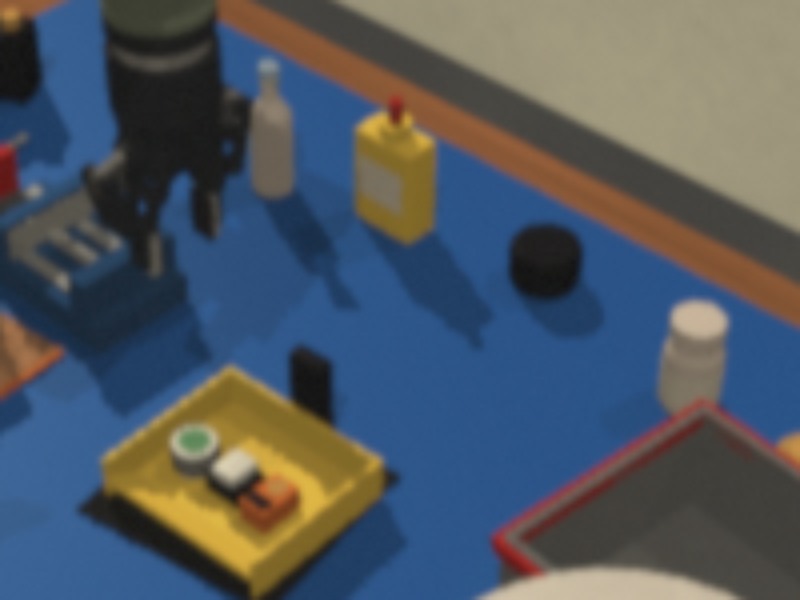

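All three parts (barrel, prism, holder) are in the tray at (195,445), (235,468) and (270,500), and no scrap remains beyond it. Before taking the tray, I'll dry-run the tilt pose near the bin to learn the joint limits.

```bash
python3 -m jog '[0,-0.05,0.01,-0.05,0,0,8.5,0,-0.1,0.03,-0.1,0,0,17,0,-0.15,0.05,-0.12,0,0,25,0,-0.2,0.07,-0.12,0,0,34,0,-0.25,0.09,-0.12,0,0,42,0,-0.3,0.11,-0.12,0,0,51,0,-0.35,0.12,-0.12,0,0,60,0,-0.4,0.12,-0.12,0,0,68]'; python3 - <<'E'
from h import *
info();rel([.57,-.34,.34],down(-90))
E
```

```text
time_s: 21.8
tool_pos: [0.5588, -0.2766, 0.3549]
ee_rot: [[0.929, 0.37, 0.016], [0.37, -0.929, 0.001], [0.016, 0.005, -1.0]]
force: [0.7, 0.2, 0.3]
gripper_width: 0.0428
t 21.8 pos [ 0.5588 -0.2766  0.3549] w 0.0428 F [0.7 0.2 0.3] z [ 0.016  0.001 -1.   ] y [ 0.37  -0.929  0.005] q [-28.  20.  72.   0.  88.  41.]
shift [-0.0133  0.063   0.015 ] turn [ 0.13 -0.94 21.7 ] dist 0.066 21.7
```

```bash
python3 -m jog '[0,-0.013,0.06,0.01,0,-0.9,8,0,-0.013,0.063,0.01,0,-0.9,16,0,-0.013,0.063,0.01,0,-0.9,21.7,0,-0.013,0.063,0.015,0,-0.9,21.7,0,-0.013,0.063,0.015,0,-0.9,21.7]'; python3 -m jog '[0,0,0,0,-8,0,0,0,0,0,0,-16,0,0,0,0,0,0,-24,0,0,0,0,0,0,-32,0,0,0,0,0,0,-40,0,0,0,0,0,0,-48,0,0,0,0,0,0,-56,0,0,0,0,0,0,-56,0,0]';  python3 - <<'E'
from h import *
info()
E
```

```text
time_s: 22.3
tool_pos: [0.5699, -0.3395, 0.3397]
ee_rot: [[1.0, 0.002, 0.0], [0.002, -1.0, -0.002], [0.0, 0.002, -1.0]]
force: [-0.2, 0.1, 1.0]
gripper_width: 0.0426
time_s: 23.1
tool_pos: [0.5693, -0.3363, 0.3363]
ee_rot: [[1.0, 0.011, 0.002], [0.008, -0.56, -0.829], [-0.008, 0.829, -0.56]]
force: [-1.3, 0.7, -0.8]
gripper_width: 0.0427
t 23.1 pos [ 0.5693 -0.3363  0.3363] w 0.0427 F [-1.3  0.7 -0.8] z [ 0.002 -0.829 -0.56 ] y [ 0.011 -0.56   0.829] q [-10.  20.  94. -61.  69. 105.]
```

```bash
python3 -m jog '[0,0,0.0,-0.05,-8,0,0,0,0,0,-0.05,-14,0,0,0,0,0,-0.05,-14,0,0,0,0,0,-0.05,-14,0,0]';  python3 - <<'E'
from h import *
info()
E
```

```text
time_s: 23.5
tool_pos: [0.5692, -0.2952, 0.3647]
ee_rot: [[1.0, 0.01, 0.004], [0.007, -0.346, -0.938], [-0.008, 0.938, -0.346]]
force: [-0.5, 0.7, 0.4]
gripper_width: 0.0426
t 23.5 pos [ 0.5692 -0.2952  0.3647] w 0.0426 F [-0.5  0.7  0.4] z [ 0.004 -0.938 -0.346] y [ 0.01  -0.346  0.938] q [ -2.  21.  97. -73.  78. 116.]
```

```bash
cat >> h.py <<'E'
def tilt(yaw,th): return down(yaw)@Ro.from_rotvec([-th,0,0],degrees=True).as_matrix()
E
python3 - <<'E'
from h import *
rel([.57,-.337,.285],tilt(-97,70))
E
```

```text
shift [ 0.0012 -0.0603  0.0668] turn [-0.2  -6.8   2.98] dist 0.09 7.4
```

```bash
python3 -m jog '[0,0.001,-0.03,0.033,-0.2,-6.8,3,0,0.001,-0.06,0.067,-0.2,-6.8,3,0,0.001,-0.06,0.067,-0.2,-6.8,3,0,0.001,-0.06,0.067,-0.2,-6.8,3]';  python3 - <<'E'
from h import *
info()
E
```

```text
time_s: 23.9
tool_pos: [0.5694, -0.3388, 0.2861]
ee_rot: [[0.992, -0.043, -0.117], [-0.125, -0.34, -0.932], [0.0, 0.94, -0.342]]
force: [-1.1, -0.8, 0.1]
gripper_width: 0.0428
t 23.9 pos [ 0.5694 -0.3388  0.2861] w 0.0428 F [-1.1 -0.8  0.1] z [-0.117 -0.932 -0.342] y [-0.043 -0.34   0.94 ] q [ -6.  29.  97. -73.  79. 125.]
```

Pour pose is reachable (q4 = -73 against a limit of -77). Going back to fetch the tray.

```bash
python3 -m jog '[0,0,0.01,-0.01,8.5,0,0,0,0,0.02,-0.02,17,0,0,0,0,0.03,-0.03,25.5,0,0,0,0,0.03,-0.03,34,0,0,0,0,0.03,-0.03,42,0,0,0,0,0.03,-0.03,51,0,0,0,0,0.03,-0.03,60,0,0,0,0,0.03,-0.03,68,0,0]';  python3 - <<'E'
from h import *
info();p,W=parts('t14.png');
z=np.load('last_top.npz');hsv=cv2.cvtColor(p,cv2.COLOR_RGB2HSV);H,S,V=cv2.split(hsv)
m=(H>20)&(H<35)&(S>150);m[:205]=0;m[290:]=0;m[:,:225]=0;m[:,310:]=0
rect('tray',W[m&(W[...,2]>.03)])
G=W[205:225,255:282].reshape(-1,3);G=G[(G[:,2]>.07)];rect('grip',G)
rel([.531,.018,.2],down(1));cv2.imwrite('pics/t14c.png',cv2.resize(p[140:290,200:400],(800,600))[:,:,::-1])
E
```

```text
time_s: 24.7
tool_pos: [0.5721, -0.3207, 0.3305]
ee_rot: [[0.993, -0.122, 0.005], [-0.121, -0.992, -0.036], [0.01, 0.035, -0.999]]
force: [0.6, 0.4, -1.0]
gripper_width: 0.0426
t 24.7 pos [ 0.5721 -0.3207  0.3305] w 0.0426 F [ 0.6  0.4 -1. ] z [ 0.005 -0.036 -0.999] y [-0.122 -0.992  0.035] q [-30.  23.  70.  -2.  85.  68.]
px[331 141] zmax0.046 31 [ 747.2 -165.6] [31.   6.2] 88.4 med [ 0.7466 -0.164   0.03  ]
px[268 222] zmax0.098 283 [503.3  17.1] [156.7  66.6] 89.6 med [0.5202 0.0157 0.04  ]
tray 265 [454.2  15.5] [138.8 158. ] 1.8 med [0.4951 0.0184 0.0393]
grip 84 [531.2  18.2] [16.7 32.1] 1.8 med [0.5305 0.0181 0.0917]
shift [-0.0845 -0.3395  0.1173] turn [  1.92   1.3  -98.26] dist 0.369 98.3
```

View pics/t14c.png

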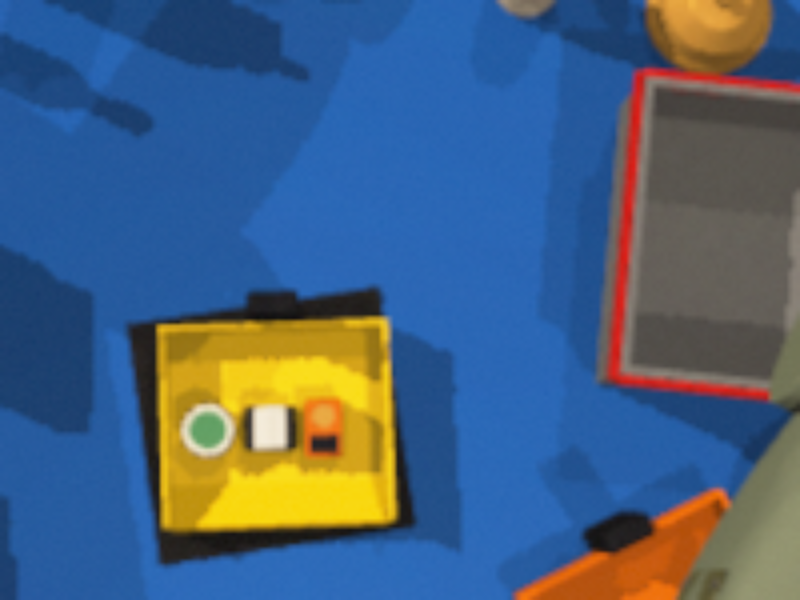

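Tray unmoved at crop (278,425) with all three parts flat inside, and its grip at (272,303). Moving over the grip.

```bash
python3 -m jog '[0,-0.01,-0.04,0.01,2,1.3,-8.5,0,-0.02,-0.08,0.02,2,1.3,-17,0,-0.03,-0.13,0.03,2,1.3,-25,0,-0.04,-0.18,0.05,2,1.3,-34,0,-0.05,-0.22,0.07,2,1.3,-42,0,-0.06,-0.27,0.09,2,1.3,-50,0,-0.08,-0.32,0.11,2,1.3,-58,0,-0.0845,-0.3395,0.117,2,1.3,-66]';  python3 - <<'E'
from h import *
info();rel([.531,.018,.15],down(1.8))
E
```

```text
time_s: 25.55
tool_pos: [0.5298, 0.0208, 0.2017]
ee_rot: [[0.51, 0.86, 0.013], [0.86, -0.51, 0.002], [0.009, 0.01, -1.0]]
force: [0.3, 1.6, 0.1]
gripper_width: 0.0427
t 25.55 pos [0.5298 0.0208 0.2017] w 0.0427 F [0.3 1.6 0.1] z [ 0.013  0.002 -1.   ] y [ 0.86 -0.51  0.01] q [  1.  16. 100.   0.  64.  32.]
shift [-0.0022  0.0019  0.0517] turn [  0.69  -0.32 -32.48] dist 0.052 32.5
```

```bash
python3 -m jog '[0,-0.002,0.002,0.0,0.7,-0.3,-8.5,0,-0.002,0.002,0,0.7,-0.3,-17,0,-0.002,0.002,0.01,0.7,-0.3,-25,0,-0.002,0.002,0.03,0.7,-0.3,-32.5,0,-0.002,0.002,0.0517,0.7,-0.3,-32.5,0,-0.002,0.002,0.0517,0.7,-0.3,-32.5]';  python3 - <<'E'
from h import *
info();rel([.5315,.018,.069],down(1.8));p,d=cap('side'); cv2.imwrite('pics/s15c.png',cv2.resize(p[120:270,200:400],(800,600))[:,:,::-1])
E
```

```text
time_s: 26.15
tool_pos: [0.53, 0.0186, 0.1498]
ee_rot: [[-0.034, 0.999, -0.001], [0.999, 0.034, -0.001], [-0.001, -0.001, -1.0]]
force: [-0.7, 0.3, 0.0]
gripper_width: 0.043
t 26.15 pos [0.53   0.0186 0.1498] w 0.043 F [-0.7  0.3  0. ] z [-0.001 -0.001 -1.   ] y [ 0.999  0.034 -0.001] q [  1.  19. 104.  -0.  57.  -1.]
shift [-0.0006  0.0016  0.0808] turn [-0.07  0.06  0.18] dist 0.081 0.2
```

View pics/s15c.png

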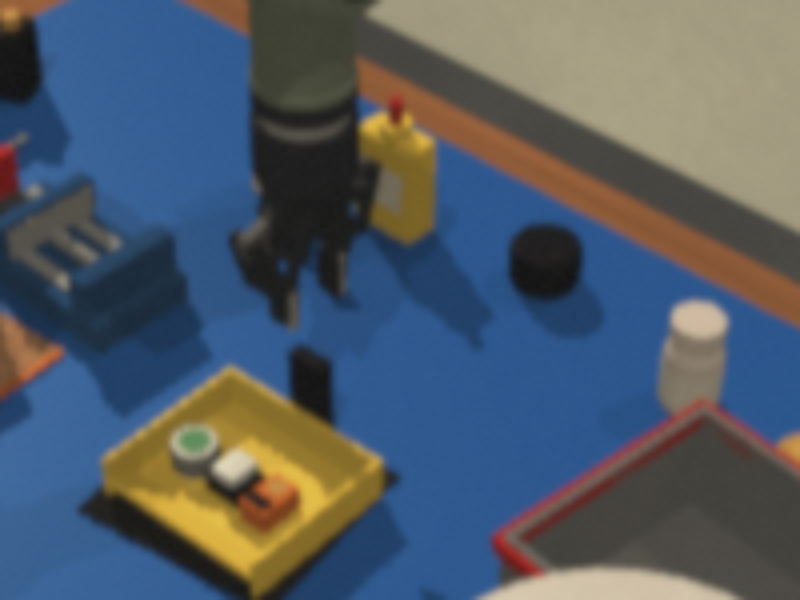

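The gripper is above the grip block at (312,380). Descend and grip.

```bash
python3 -m jog '[0,-0.0006,0.0016,0.03,0,0,0.2,0,-0.0006,0.0016,0.06,0,0,0.2,0,-0.0006,0.0016,0.0808,0,0,0.2,0,-0.0006,0.0016,0.0808,0,0,0.2,-1,-0.0006,0.0016,0.0808,0,0,0.2,-1,-0.0006,0.0016,0.0808,0,0,0.2,-1,-0.0006,0.0016,0.0808,0,0,0.2,-1,-0.0006,0.0016,0.0808,0,0,0.2]' 100; python3 -m jog '[-1,0,0,0,0,0,0,-1,0,0,0,0,0,0,-1,0,0,-0.01,0,0,0,-1,0,0,-0.02,0,0,0,-1,0,0,-0.02,0,0,0]';  python3 - <<'E'
from h import *
info();p,d=cap('side'); cv2.imwrite('pics/s16c.png',cv2.resize(p[120:270,200:400],(800,600))[:,:,::-1])
E
```

```text
time_s: 27.0
tool_pos: [0.5339, 0.0181, 0.0726]
ee_rot: [[-0.031, 1.0, 0.005], [1.0, 0.031, -0.001], [-0.001, 0.005, -1.0]]
force: [-1.0, 0.3, 7.3]
gripper_width: 0.0146
time_s: 27.5
tool_pos: [0.5351, 0.0181, 0.0945]
ee_rot: [[-0.031, 0.999, 0.009], [1.0, 0.031, -0.001], [-0.001, 0.009, -1.0]]
force: [1.0, 0.7, -3.0]
gripper_width: 0.0148
t 27.5 pos [0.5351 0.0181 0.0945] w 0.0148 F [ 1.   0.7 -3. ] z [ 0.009 -0.001 -1.   ] y [0.999 0.031 0.009] q [  1.  23. 107.  -0.  50.  -1.]
```

View pics/s16c.png

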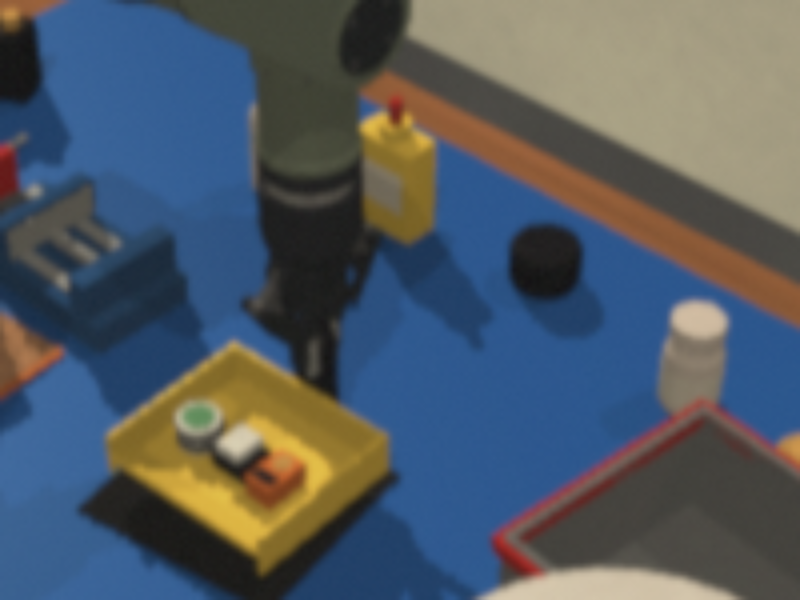

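Tray held level with the parts in it. Lifting and carrying gently.

```bash
python3 -m jog '[-1,0,0,-0.02,0,0,0,-1,0,0,-0.045,0,0,0,-1,0,0,-0.07,0,0,4,-1,0,0,-0.095,0,0,9,-1,-0.005,0,-0.12,0,0,14,-1,-0.02,0,-0.14,0,0,19,-1,-0.045,0,-0.15,0,0,25,-1,-0.07,0,-0.15,0,0,31]';  python3 - <<'E'
from h import *
info();rel([.552,-.484,.225],down(-97))
E
```

```text
time_s: 28.35
tool_pos: [0.5362, -0.0524, 0.2455]
ee_rot: [[0.491, 0.871, 0.011], [0.871, -0.491, -0.001], [0.004, 0.01, -1.0]]
force: [-0.2, 0.0, -2.8]
gripper_width: 0.0146
t 28.35 pos [ 0.5362 -0.0524  0.2455] w 0.0146 F [-0.2  0.  -2.8] z [ 0.011 -0.001 -1.   ] y [ 0.871 -0.491  0.01 ] q [-7. 15. 95.  0. 70. 23.]
shift [-0.3683  0.2256  0.0212] turn [ 0.36 -0.55 67.57] dist 0.432 67.6
```

```bash
python3 -m jog '[-1,-0.026,0.016,0.0,0,0,6,-1,-0.052,0.032,0.0,0,0,11,-1,-0.078,0.048,0,0,0,16,-1,-0.105,0.065,0,0,0,21,-1,-0.132,0.081,0.005,0.2,-0.2,26,-1,-0.16,0.097,0.005,0.3,-0.3,31,-1,-0.184,0.113,0.005,0.3,-0.4,36,-1,-0.21,0.129,0.005,0.3,-0.5,41]';  python3 - <<'E'
from h import *
info();rel([.552,-.484,.225],down(-97))
p,d=cap('side','s17.png')
E
```

```text
time_s: 29.15
tool_pos: [0.5451, -0.2998, 0.2403]
ee_rot: [[0.943, 0.332, -0.0], [0.332, -0.943, -0.002], [-0.001, 0.002, -1.0]]
force: [0.6, 0.5, -3.5]
gripper_width: 0.0142
t 29.15 pos [ 0.5451 -0.2998  0.2403] w 0.0142 F [ 0.6  0.5 -3.5] z [-0.    -0.002 -1.   ] y [ 0.332 -0.943  0.002] q [-30.  23.  84.  -0.  74.  41.]
shift [-0.0546  0.1761  0.0157] turn [ 0.13  0.03 26.36] dist 0.185 26.4
```

View pics/s17.png

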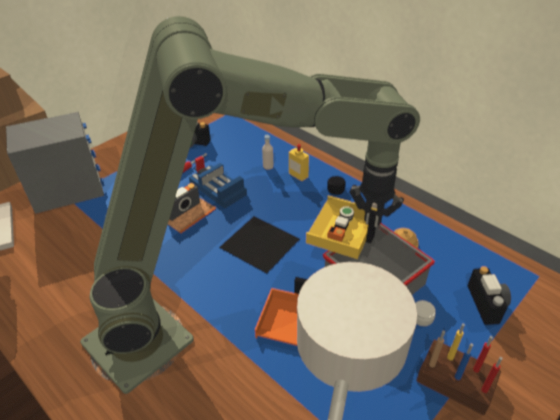

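```bash
python3 - <<'E'
from h import *
d=np.load('last_side.npz')['d'];W=cloud('side',d)
for u,v in((355,300),(355,350),(340,395),(310,320)):print(d[v,u],W[v,u].round(3))
p,dd=cap('top','t17.png')
rel([.552,-.484,.225],down(-97))
E
```

```text
0.59847915 [ 0.067 -0.574  0.61 ]
0.5479079 [ 0.012 -0.616  0.61 ]
0.5699443 [-0.014 -0.621  0.553]
0.57718 [ 0.008 -0.554  0.611]
shift [-0.0537  0.1736  0.0158] turn [2.700e-01 2.000e-02 2.633e+01] dist 0.182 26.3
```

View pics/t17.png

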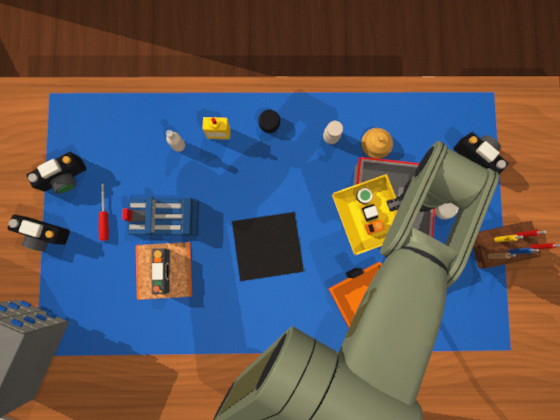

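The tray is over the bin's left half with all three parts, and the lamp is far away at (0.03,-0.59). The bare pad is visible at (268,246), so I'll measure it.

```bash
python3 - <<'E'
from h import *
z=np.load('last_top.npz');p=z['p'];W=cloud('top',z['d']);V=p.max(2)
m=(V<70);m[:205]=0;m[290:]=0;m[:,:225]=0;m[:,310:]=0
m=cv2.morphologyEx(m.astype(np.uint8),cv2.MORPH_OPEN,np.ones((3,3)))
n,l,st,ce=cv2.connectedComponentsWithStats(m);i=1+st[1:,4].argmax();S=W[l==i];rect('pad',S)
c,s,a=cv2.minAreaRect(S[:,:2].astype(np.float32));print(S[:,:2].mean(0),np.nanmedian(S[:,2]),st[i])
# bin from first picture
E
python3 -m jog '[-1,-0.01,0.03,0.003,0,0,5,-1,-0.02,0.06,0.005,0,0,10,-1,-0.03,0.09,0.008,0,0,14,-1,-0.04,0.12,0.01,0,0,18,-1,-0.048,0.15,0.012,0,0,22,-1,-0.0537,0.1736,0.0158,0,0,26.3,-1,-0.0537,0.1736,0.0158,0,0,26.3]'
python3 - <<'E'
from h import *
info()
p,d=cap('top','t18.png');W=cloud('top',d);cap('side','s18.png')
H,S,V=cv2.split(cv2.cvtColor(p,cv2.COLOR_RGB2HSV))
red=((H>170)|(H<8))&(S>150)&(V>90);red[:145]=0;red[255:]=0;red[:,:340]=0;red[:,450:]=0;rect('rim',W[red&(W[...,2]>.08)&(W[...,2]<.11)])
m=(H>20)&(H<35)&(S>150)&(W[...,2]>.1);rect('tray',W[m])
E
```

```text
pad 3765 [nan nan] [0. 0.] 0.0 med [nan nan nan]
[nan nan] 0.0035334925880542998 [ 233  213   70   68 3765]
time_s: 29.95
tool_pos: [0.5513, -0.4863, 0.2228]
ee_rot: [[0.992, -0.124, -0.002], [-0.124, -0.992, -0.004], [-0.001, 0.005, -1.0]]
force: [-0.0, -0.2, -2.7]
gripper_width: 0.0146
t 29.95 pos [ 0.5513 -0.4863  0.2228] w 0.0146 F [-0.  -0.2 -2.7] z [-0.002 -0.004 -1.   ] y [-0.124 -0.992  0.005] q [-42.  34.  67.  -0.  79.  55.]
rim 492 [ 569.7 -320.2] [213.6 211.9] 83.6 med [ 0.5289 -0.2442  0.0987]
tray 3148 [ 609.  -143.1] [697.3 207.7] 75.9 med [ 0.5607 -0.4243  0.1596]
```

View pics/t18.png

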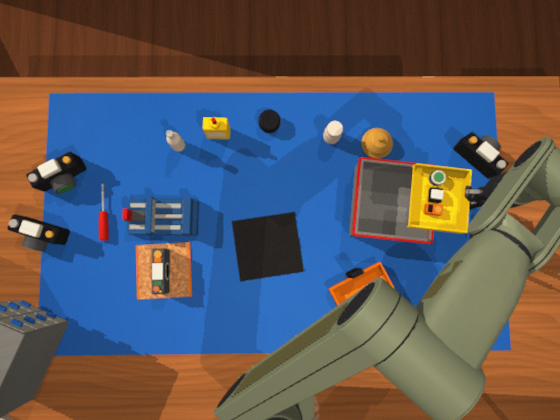

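View pics/s18.png

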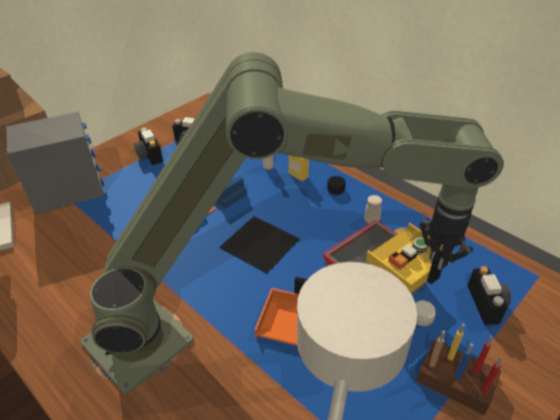

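The level tray is over the bin's right part, with its pouring edge at top-view (411,200) just right of the bin's middle. Tilting now about that edge.

```bash
python3 -m jog '[-1,0,0.0,-0.01,-4,0,0,-1,0,-0.004,-0.015,-8,0,0,-1,0,-0.006,-0.022,-12,0,0,-1,0,-0.01,-0.029,-16,0,0,-1,0,-0.017,-0.036,-20,0,0,-1,0,-0.024,-0.0415,-24,0,0,-1,0,-0.024,-0.0415,-24,0,0]'
cat >> h.py <<'E'
def pour(th,sp=(.57,-.345,.135),yaw=-97,a=.150,b=.0516):
    t=np.radians(th);a0=np.radians(yaw);h=a*np.cos(t)-b*np.sin(t)
    print(th,end=' ');return rel([sp[0]+h*np.cos(a0),sp[1]+h*np.sin(a0),sp[2]+a*np.sin(t)+b*np.cos(t)],tilt(yaw,th))
E
python3 - <<'E'
from h import *
info();[pour(t) for t in (32,40,48,56,63,70)]
cap('side','s19.png')
E
```

```text
time_s: 30.75
tool_pos: [0.5553, -0.4552, 0.2658]
ee_rot: [[0.993, -0.105, -0.049], [-0.116, -0.907, -0.404], [-0.002, 0.407, -0.913]]
force: [0.6, -0.0, -2.4]
gripper_width: 0.0146
t 30.75 pos [ 0.5553 -0.4552  0.2658] w 0.0146 F [ 0.6 -0.  -2.4] z [-0.049 -0.404 -0.913] y [-0.105 -0.907  0.407] q [-31.  26.  78. -24.  67.  73.]
32 shift [ 0.0013 -0.0133  0.0023] turn [-7.96 -0.07  0.36] dist 0.014 8.0
40 shift [ 0.0013 -0.0247 -0.0167] turn [-15.96  -0.09   0.36] dist 0.03 16.0
48 shift [ 0.0014 -0.0386 -0.0339] turn [-23.96  -0.12   0.35] dist 0.051 24.0
56 shift [ 0.0016 -0.0548 -0.049 ] turn [-31.96  -0.14   0.34] dist 0.074 32.0
63 shift [ 0.0017 -0.0706 -0.0603] turn [-38.96  -0.17   0.34] dist 0.093 39.0
70 shift [ 0.0018 -0.0876 -0.0696] turn [-45.96  -0.19   0.33] dist 0.112 46.0
```

View pics/s19.png

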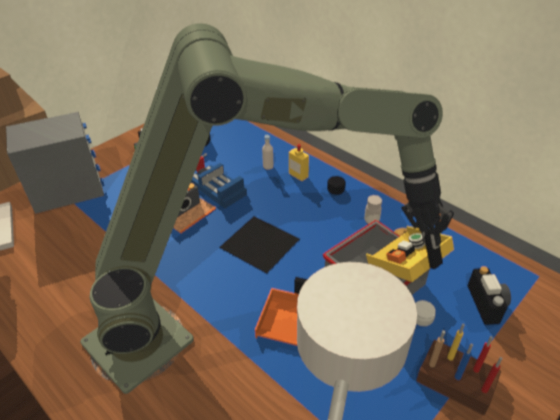

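The tray is tilted 24° at (410,255), with the parts still resting against each other. Tilting on.

```bash
python3 -m jog '[-1,0.001,-0.0133,0.0023,-8,0,0.3,-1,0.001,-0.0247,-0.0167,-16,0,0.3,-1,0.0014,-0.0386,-0.034,-24,0,0.3,-1,0.0016,-0.0548,-0.049,-32,0,0.3,-1,0.0017,-0.0706,-0.0603,-39,0,0.3,-1,0.0018,-0.0876,-0.0696,-46,-0.2,0.3,-1,0.0018,-0.0876,-0.0696,-46,-0.2,0.3,-1,0.0018,-0.0876,-0.0696,-46,-0.2,0.3]'
python3 -m jog '[-1,0,0,0,0,0,0,-1,0,0,0,0,0,0,-1,0,0,0,0,0,0,-1,0,0,0,0,0,0]'
python3 - <<'E'
from h import *
info();pour(70)
cap('side','s20.png');cap('top','t20.png')
E
```

```text
time_s: 31.6
tool_pos: [0.5699, -0.3491, 0.2928]
ee_rot: [[0.992, -0.041, -0.116], [-0.123, -0.341, -0.932], [-0.002, 0.939, -0.344]]
force: [-0.2, -0.0, -0.8]
gripper_width: 0.0146
time_s: 32.0
tool_pos: [0.5695, -0.3498, 0.2934]
ee_rot: [[0.992, -0.042, -0.117], [-0.124, -0.342, -0.932], [-0.001, 0.939, -0.344]]
force: [0.2, -0.1, -1.6]
gripper_width: 0.0149
t 32.0 pos [ 0.5695 -0.3498  0.2934] w 0.0149 F [ 0.2 -0.1 -1.6] z [-0.117 -0.932 -0.344] y [-0.042 -0.342  0.939] q [ -7.  29.  97. -73.  78. 124.]
70 shift [-0.0001 -0.0005 -0.002 ] turn [-0.13  0.14 -0.01] dist 0.002 0.2
```

View pics/s20.png

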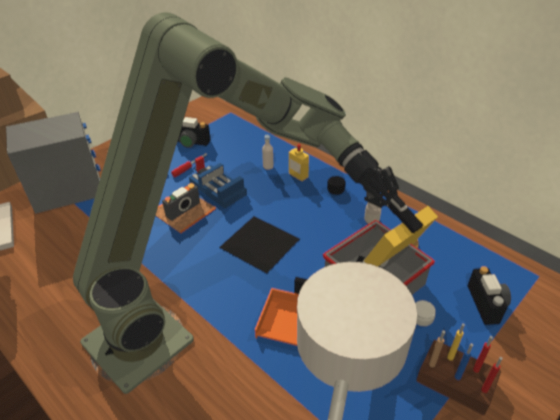

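View pics/t20.png

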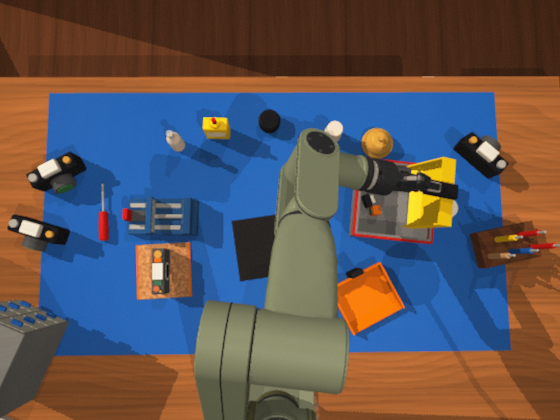

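Prism and holder lie in the bin at top-view (372,205). The tool force of -1.6 N matches the bare 160 g tray, so it should be empty. I'll return it to level.

```bash
python3 - <<'E'
from h import *
[pour(t,sp=(.57,-.345,.15+.0003*(70-t))) for t in (62,54,46,38,30,22,14,6,0)]
E
```

```text
62 shift [-0.0002  0.022   0.0136] turn [7.87 0.12 0.03] dist 0.026 7.9
54 shift [-0.0001  0.027   0.0348] turn [15.87  0.13  0.02] dist 0.044 15.9
46 shift [-0.0001  0.0289  0.0561] turn [2.387e+01 1.300e-01 1.000e-02] dist 0.063 23.9
38 shift [-0.      0.0277  0.0771] turn [31.87  0.13  0.  ] dist 0.082 31.9
30 shift [0.     0.0235 0.0974] turn [ 3.987e+01  1.300e-01 -1.000e-02] dist 0.1 39.9
22 shift [1.000e-04 1.650e-02 1.167e-01] turn [ 4.787e+01  1.300e-01 -2.000e-02] dist 0.118 47.9
14 shift [1.000e-04 6.700e-03 1.345e-01] turn [ 5.587e+01  1.300e-01 -3.000e-02] dist 0.135 55.9
6 shift [ 0.0002 -0.0055  0.1504] turn [ 6.387e+01  1.300e-01 -4.000e-02] dist 0.15 63.9
0 shift [ 0.0002 -0.0161  0.1609] turn [ 6.987e+01  1.300e-01 -4.000e-02] dist 0.162 69.9
```

```bash
python3 -m jog '[-1,0,0.022,0.0136,8,0,0,-1,0,0.027,0.0348,16,0,0,-1,0,0.029,0.056,24,0,0,-1,0,0.0277,0.077,32,0,0,-1,0,0.0235,0.0974,40,0,0,-1,0,0.0165,0.1167,48,0,0,-1,0,0.0067,0.1345,56,0,0,-1,0,-0.0055,0.1504,63.9,0,0]'
python3 - <<'E'
from h import *
info();rel([.535,-.48,.25],down(-97))
cap('side','s21.png');p,d=cap('top'); cv2.imwrite('pics/t21c.png',cv2.resize(p[130:280,330:530],(800,600))[:,:,::-1])
E
```

```text
time_s: 32.9
tool_pos: [0.5519, -0.4889, 0.2374]
ee_rot: [[0.992, -0.123, -0.012], [-0.123, -0.987, -0.1], [0.0, 0.101, -0.995]]
force: [-0.4, 0.0, -1.9]
gripper_width: 0.0147
t 32.9 pos [ 0.5519 -0.4889  0.2374] w 0.0147 F [-0.4  0.  -1.9] z [-0.012 -0.1   -0.995] y [-0.123 -0.987  0.101] q [-40.  32.  68.  -5.  76.  58.]
shift [-0.0178 -0.0054 -0.0132] turn [ 5.78 -0.02 -0.09] dist 0.023 5.8
```

View pics/t21c.png

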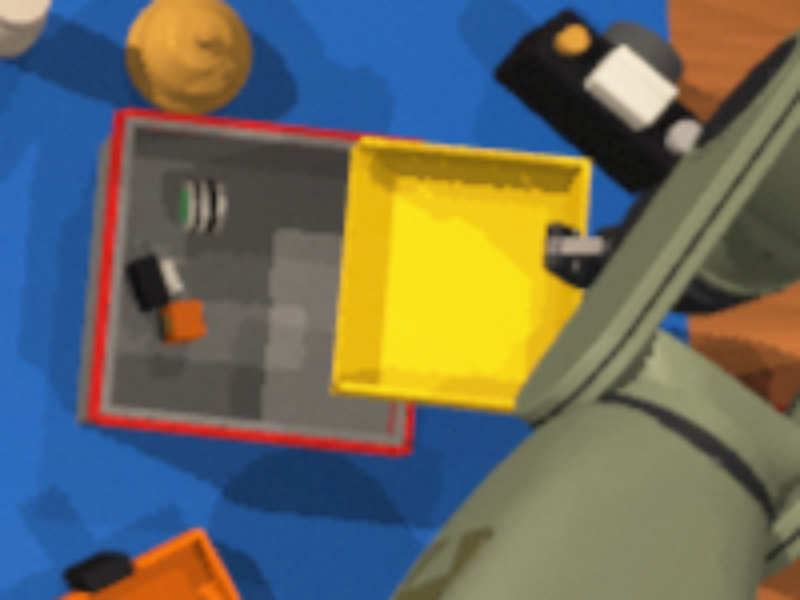

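All three parts are in the bin at crop (205,205), (155,280) and (183,320), and the tray is empty. Next I'll measure the pad for placing it back.

```bash
python3 - <<'E'
from h import *
z=np.load('last_top.npz');p=z['p'];W=cloud('top',z['d']);V=p.max(2)
m=(V<70);m[:205]=0;m[290:]=0;m[:,:225]=0;m[:,310:]=0
m=cv2.morphologyEx(m.astype(np.uint8),cv2.MORPH_OPEN,np.ones((3,3)))
n,l,st,ce=cv2.connectedComponentsWithStats(m);i=1+st[1:,4].argmax();S=W[(l==i)&np.isfinite(W[...,2])];rect('pad',S);print(S.mean(0))
E
python3 -m jog '[-1,-0.01,0,-0.01,5.8,0,0,-1,-0.03,-0.02,-0.013,5.8,0,0,-1,-0.03,-0.05,-0.013,5.8,0,-5,-1,-0.03,-0.08,-0.013,5.8,0,-11,-1,-0.03,-0.12,-0.013,5.8,0,-17,-1,-0.03,-0.16,-0.013,5.8,0,-23,-1,-0.03,-0.20,-0.013,5.8,0,-29,-1,-0.03,-0.24,-0.013,5.8,0,-35]'
python3 - <<'E'
from h import *
info();rel([.53,.02,.2],down(7))
E
```

```text
pad 3756 [452.6  18.5] [167.8 177.3] 8.1 med [0.4522 0.019  0.0035]
[0.45220058 0.01883793 0.00351845]
time_s: 33.8
tool_pos: [0.55, -0.2485, 0.2217]
ee_rot: [[0.884, 0.466, -0.038], [0.466, -0.885, -0.004], [-0.035, -0.014, -0.999]]
force: [0.3, 0.1, -1.8]
gripper_width: 0.0146
t 33.8 pos [ 0.55   -0.2485  0.2217] w 0.0146 F [ 0.3  0.1 -1.8] z [-0.038 -0.004 -0.999] y [ 0.466 -0.885 -0.014] q [-25.  23.  87.  -1.  73.  38.]
shift [ 0.1083 -0.2465  0.0213] turn [ -1.91   1.3  -69.19] dist 0.27 69.2
```

```bash
python3 -m jog '[-1,0.01,-0.03,0.0,-2,1.3,-7,-1,0.025,-0.06,0.0,-2,1.3,-14,-1,0.04,-0.09,0.0,-2,1.3,-21,-1,0.055,-0.12,0.0,-2,1.3,-28,-1,0.07,-0.15,0.0,-2,1.3,-36,-1,0.08,-0.18,0.0,-2,1.3,-44,-1,0.095,-0.215,0.0,-2,1.3,-52,-1,0.11,-0.25,0.0,-2,1.3,-60]'
python3 - <<'E'
from h import *
info();rel([.528,.0295,.13],down(8))
E
```

```text
time_s: 34.6
tool_pos: [0.5298, 0.0254, 0.2217]
ee_rot: [[0.031, 1.0, 0.003], [0.999, -0.031, -0.006], [-0.005, 0.003, -1.0]]
force: [0.4, 0.6, -2.7]
gripper_width: 0.0148
t 34.6 pos [0.5298 0.0254 0.2217] w 0.0148 F [ 0.4  0.6 -2.7] z [ 0.003 -0.006 -1.   ] y [ 1.    -0.031  0.003] q [ 2. 15. 98. -0. 67.  4.]
shift [ 0.0046 -0.0022  0.0917] turn [ 0.14  0.33 -9.8 ] dist 0.092 9.8
```

```bash
python3 -m jog '[-1,0.0046,-0.002,0.02,0,0.3,-5,-1,0.0046,-0.002,0.05,0,0.3,-9.8,-1,0.0046,-0.002,0.08,0,0.3,-9.8,-1,0.0046,-0.0022,0.0917,0,0.3,-9.8,-1,0.0046,-0.0022,0.0917,0,0.3,-9.8,-1,0.0046,-0.0022,0.0917,0,0.3,-9.8]'
python3 - <<'E'
from h import *
info();rel([.528,.0295,.078],down(8))
cap('top','t22.png');cap('side','s22.png')
E
```

```text
time_s: 35.2
tool_pos: [0.5287, 0.0296, 0.1311]
ee_rot: [[-0.14, 0.99, 0.004], [0.99, 0.14, -0.001], [-0.001, 0.004, -1.0]]
force: [0.1, -0.1, -1.8]
gripper_width: 0.0146
t 35.2 pos [0.5287 0.0296 0.1311] w 0.0146 F [ 0.1 -0.1 -1.8] z [ 0.004 -0.001 -1.   ] y [0.99  0.14  0.004] q [  2.  20. 105.  -0.  55.  -6.]
shift [ 0.0001 -0.001   0.0531] turn [0.24 0.08 0.02] dist 0.053 0.3
```

View pics/s22.png

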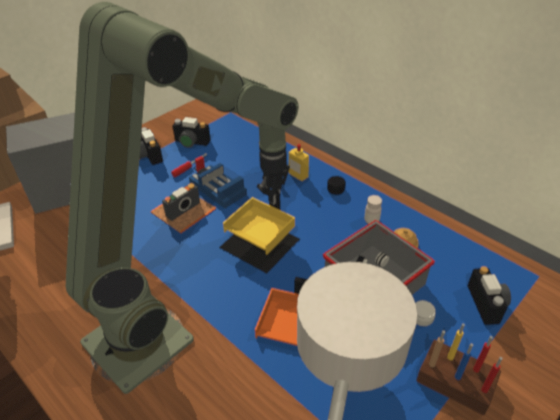

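The empty tray is level over the pad at (259,235). Lowering.

```bash
python3 -m jog '[-1,0,-0.001,0.02,0.2,0,0,-1,0,-0.001,0.04,0.2,0,0,-1,0,-0.001,0.053,0.2,0,0,-1,0,-0.001,0.056,0.2,0,0,-1,0,-0.001,0.056,0.2,0,0]'; python3 -m jog '[-1,0,0,0.001,0,0,0,-1,0,0,0.002,0,0,0,-1,0,0,0.003,0,0,0,-1,0,0,0.003,0,0,0]'
```

```text
time_s: 35.8
tool_pos: [0.529, 0.0292, 0.0763]
ee_rot: [[-0.139, 0.99, 0.003], [0.99, 0.139, -0.001], [-0.001, 0.003, -1.0]]
force: [0.2, 0.6, -1.7]
gripper_width: 0.0148
time_s: 36.2
tool_pos: [0.5291, 0.0292, 0.0735]
ee_rot: [[-0.139, 0.99, 0.004], [0.99, 0.139, -0.001], [-0.002, 0.004, -1.0]]
force: [-0.2, -0.6, -2.0]
gripper_width: 0.0146
```

```bash
python3 -m jog '[-1,0,0,0.001,0,0,0,-1,0,0,0.0015,0,0,0,-1,0,0,0.0015,0,0,0]'; python3 -m jog '[-0.4,0,0,0,0,0,0,-0.4,0,0,0,0,0,0,-0.2,0,0,0,0,0,0,-0.2,0,0,0,0,0,0]' 30
```

```text
time_s: 36.5
tool_pos: [0.5294, 0.0292, 0.0726]
ee_rot: [[-0.139, 0.99, 0.004], [0.99, 0.139, -0.001], [-0.002, 0.004, -1.0]]
force: [-0.7, -0.0, 5.8]
gripper_width: 0.0147
time_s: 36.9
tool_pos: [0.5293, 0.0292, 0.0725]
ee_rot: [[-0.139, 0.99, 0.004], [0.99, 0.139, -0.001], [-0.002, 0.004, -1.0]]
force: [-0.1, -0.5, 0.2]
gripper_width: 0.0336
```

Contact, released. I'll go straight up and away, then make the final checks.

```bash
python3 -m jog '[-0.2,0,0,-0.03,0,0,0,-0.2,0,0,-0.08,0,0,0,-0.2,0,0,-0.13,0,0,0,-0.2,0,0,-0.18,0,0,0,-0.2,0,0,-0.23,0,0,0]'; python3 - <<'E'
from h import *
info();rel([.25,-.3,.33],down(-30))
E
```

```text
time_s: 37.4
tool_pos: [0.5278, 0.0295, 0.3045]
ee_rot: [[-0.139, 0.99, 0.004], [0.99, 0.139, -0.001], [-0.002, 0.004, -1.0]]
force: [0.6, 0.7, 0.1]
gripper_width: 0.0342
t 37.4 pos [0.5278 0.0295 0.3045] w 0.0342 F [0.6 0.7 0.1] z [ 0.004 -0.001 -1.   ] y [0.99  0.139 0.004] q [ 2. 12. 90. -0. 78. -6.]
shift [-0.2877 -0.3209 -0.0264] turn [2.6e-01 1.0e-02 3.8e+01] dist 0.432 38.0
```

```bash
python3 -m jog '[-0.2,-0.04,-0.04,-0.026,0,0,8,-0.2,-0.08,-0.08,-0.026,0,0,15,-0.2,-0.12,-0.13,-0.026,0,0,22,-0.2,-0.16,-0.18,-0.026,0,0,30,-0.2,-0.2,-0.23,-0.026,0,0,38,-0.2,-0.24,-0.27,-0.026,0,0,38,-0.2,-0.2877,-0.32,-0.026,0,0,38,-0.2,-0.2877,-0.32,-0.026,0,0,38]'; python3 - <<'E'
from h import *
info();p,W=parts('t23.png');cap('side','s23.png')
H,S,V=cv2.split(cv2.cvtColor(p,cv2.COLOR_RGB2HSV))
m=(H>20)&(H<35)&(S>150);m[:205]=0;m[290:]=0;m[:,:225]=0;m[:,310:]=0
rect('trayrim',W[m&(W[...,2]>.028)]);print('floor z',np.nanmedian(W[240:255,260:275,2]))
Q=W[220:310,125:200].reshape(-1,3);rect('chas',Q[(Q[:,2]>.06)&(Q[:,2]<.09)&(Q[:,0]<.47)])
k=((H<20)&(S>60));k[:238]=0;k[305:]=0;k[:,:128]=0;k[:,200:]=0;k&=np.isfinite(W[...,2])&(W[...,2]<.015);rect('mat',W[k])
E
```

```text
time_s: 38.2
tool_pos: [0.2721, -0.2728, 0.3299]
ee_rot: [[0.5, 0.866, 0.005], [0.866, -0.5, -0.002], [0.001, 0.005, -1.0]]
force: [0.7, -0.5, -0.3]
gripper_width: 0.0341
t 38.2 pos [ 0.2721 -0.2728  0.3299] w 0.0341 F [ 0.7 -0.5 -0.3] z [ 0.005 -0.002 -1.   ] y [ 0.866 -0.5    0.005] q [-47.  -2. 102.   0.  80. -17.]
px[331 141] zmax0.045 31 [ 748.3 -165. ] [33.8  7.3] 88.2 med [ 0.7466 -0.1632  0.0282]
px[266 222] zmax0.098 290 [503.3  22.7] [161.9  66.3] 89.7 med [0.5217 0.025  0.0396]
trayrim 281 [454.2  18.2] [139.9 158.1] 7.7 med [0.4943 0.024  0.0387]
floor z 0.007798830752655895
chas 649 [387.8 307.3] [118.4  36. ] 1.2 med [0.3886 0.3054 0.0767]
mat 2114 [387.1 307.4] [150.3 149.9] 3.1 med [0.3874 0.2865 0.0043]
```

View pics/t23.png

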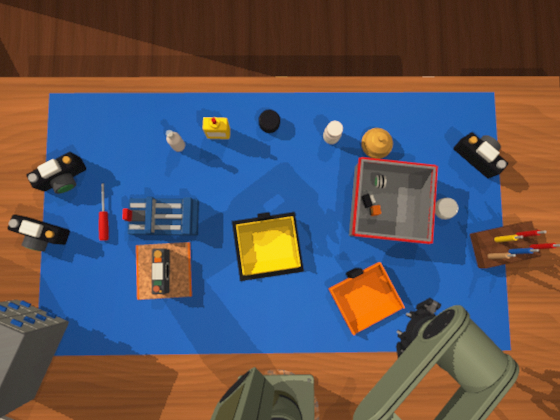

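View pics/s23.png

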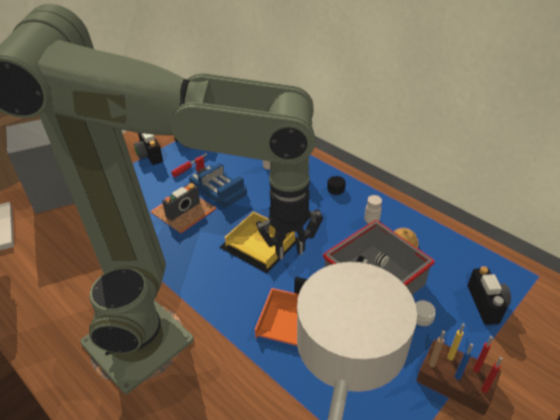

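The top view shows the tray empty and square on the pad at (267,246), the chassis upright at the mat's middle (160,271), three parts in the bin at (380,180), (369,201) and (376,210), and the bystanders where they were. I'll let the arm settle, then hand in.

```bash
python3 -m jog '[-0.2,0,0,0,0,0,0,-0.2,0,0,0,0,0,0,-0.2,0,0,0,0,0,0,-0.2,0,0,0,0,0,0]'; python3 -c "
from bench import workorder;print(workorder.job_done())"
```

```text
time_s: 38.7
tool_pos: [0.2709, -0.2746, 0.3296]
ee_rot: [[0.506, 0.863, 0.003], [0.863, -0.506, -0.003], [-0.001, 0.004, -1.0]]
force: [-0.4, 0.6, -0.2]
gripper_width: 0.0347
the job is handed in; nothing more can be done
None
```

The job is done and was handed in at 38.7 s.

I pulled the vise jaw open about 44 mm by its red tab, then lifted the chassis out and stood it upright on the cork mat. The three scrap parts present were the holder, prism and barrel. I put them in the yellow tray, tipped them into the bin at a 70° tilt, and set the empty tray back on its pad.

**Last checks before hand-in:**
- **Chassis:** its centre was within about 1 mm of the mat's centre, so it is wholly on the mat.
- **Tray:** it is empty and level, within about 2 mm and 0.5° of the pad's measured pose.
- **Scrap:** all three parts are in the bin, and none is left where they stood beyond the tray.
- **Other things:** by eye they look where they were in the first picture; I measured none of them.

No check failed or disagreed. The motor and bracket were not in the scene, and I saw nothing knocked aside during the run.

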